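Wedge a press die tight in its holder

TASK

The aluminium die in the grey holder is still loose: take the thick wooden wedge out of its stand, put it thin end down into the gap between the die and the holder's sloping wall, and press it down until the die is hard against its stop and the wedge is stuck tight. Leave the thin wedge in its stand, and let go.

Things in the scene. Friction and masses are not known exactly. Their poses are not given: they have to be found in the camera images.
- wedge: Thick wooden wedge: 115 mm tall, 45 wide along x, 8 thick at the thin end (below), 39 at the top, 90 g. Face y = 0 is upright; the -y face slopes out 15 degrees going up. Origin: thin end's underside, mid-width, on the upright face; z up. Starts thin end down in a pocket of a plywood stand 40 mm high, 81 mm sticking out; lift straight up. Grasp across the 45 mm.
- thin_wedge: Thin wooden wedge to leave in its stand: same height, width and axes as the thick one, but 5 mm thick at the thin end and 19 mm at the top, too thin for the gap. Its stand looks alike, at least 130 mm away; which of the two is nearer the robot varies.
- holder: Fixed die holder: base plate 110 (x) by 160 mm, 12 thick; walls along x, tops 87 mm above the table. Origin on the table. Stop wall from y = 55. The other's inner face slopes out 15 degrees going up: y = -8 at height 22, -25 at top. The tight wedge's origin: about x 0, y 0, z 22 mm; with the die loose it sticks 15 to 26 higher and needs 15 to 20 N on top. Its and the wedges' yaw: +-20 degrees.
- die (a joint): Aluminium die block, 80 (x) by 55 (y) by 70 mm, top 82 mm above the table with a low steel boss. Value: metres from its stop, 0 = hard against it. It slides along the holder's y with about 3.5 N of friction and starts 4 to 7 mm off, its inner face then at holder y = minus this value.
Not all that is in view belongs to the job. What is shaped like the holder but yellow is not meant.

How it is judged:
By the outcome, as a careful person would: the job done as asked, in the order asked, and still so for the second after the job is handed in, with the robot touching nothing.
It also fails if it takes over 42 s, if anything falls off the work surface, if the arm or the gripper's body presses on something with over 40 N, if the wrist force passes 120 N, or if a joint passes its speed limit or range.

ROBOT

A 6-joint arm with a two-finger parallel gripper is mounted at the origin on the work surface. World frame = base frame: x ahead of the robot, y to its left, z up, the work surface at z = 0. Lengths are in mm, angles in rad, forces in N, time in s.
With the tool pointing down it reaches from about 350 to 975 mm from the base axis. Payload 7.1 kg.
Tool frame: the origin (TCP) lies at the very end of the fingers, on their centre line; the grasp point (between the pads) lies 19 mm behind it; x points along the fingers, z is the direction in which the jaws open and shut, and the axes are right-handed (so a half turn about x gives the same grasp; the last joint's range is limited). The gripper opens to 88 mm and grips with 3 to 60 N. Pads are 20 mm wide; open, the fingers measure 115 mm over their backs; the gripper's body (75 mm by 178 mm) begins 61 mm behind the grasp point.
Start: joints at [1.282, 0.423, 1.63, -0, 1.089, -0.019], TCP at [166.555, 602.382, 199.275] pointing down, gripper open.
Joint ranges: [-3, 3], [-0.9, 2.11], [0.09, 2.58], [-1.31, 4.45], [0.11, 2.69], [-2.54, 2.54]. Speed limits (rad/s): [2.39, 2.39, 3.01, 3.14, 3.14, 3.14].

INTERFACE

Orientations are given as a rotation vector (axis times angle).
In Python, from workcell import * gives the robot as it stands.
- The arm moves only by the shell command python3 -m crank 'ROWS'. ROWS is JSON, a list of rows, each a list of 3 entries, a list of its own where there are three numbers: the shift along the tool's x, y, z in cm, then the turn, a rotation vector about the tool's x, y, z in degrees, then the finger opening in cm, from 0 to 8.78. In form: [[[dx, dy, dz], [rx, ry, rz], claw], ...]. A call has 1 to 5 rows; each row shifts and turns the commanded pose from where the row before left it, along the tool's axes as they then stand; what a row does not reach is not made up. A row lasts 1/8 s, in which the tool goes at most 62.5 mm and 10.7 degrees, less where a joint would pass 70% of its speed; a pose out of reach is approached as far as the arm can. A call with a gripper value outside its range is refused whole. The fingers move at their own pace and stop on an object; the grip force is fixed at half the most. Time passes only in rows, so rows that do not move let the fingers close. It gives the time, the measured TCP pose, the force and the opening at its end, in the units of the state.
- get_obs(): the state, without advancing time (a new reading comes with each control period).
- get_image(name): name is "scene" or "top"; returns a dict with "pixels" (480x640x3 uint8, red, green, blue), "mtx" (3x3 intrinsics, pixels), "view" (4x4, takes a point from world to camera coordinates). Camera axes: x right, y down, z forward; pixel columns grow to the right and rows downward; lengths in mm; the calibration is good to about 2 mm. A picture is of the moment at which its call begins. There is no depth.
- close_job(): hands the job in, once; it reports no verdict.
The state is a dict: "t": time; "qpos": joint angles; "qvel": joint speeds; "joint_torque": joint torques, N m; "ee_pos": TCP position; "orientation": TCP orientation; "ft_force": force on the tool from outside, world axes, zero at the start; "moment": the same for the moment, N m; "width": finger opening in mm.
Only numpy, scipy, OpenCV 4.12 (cv2) and the standard library are available. Lean on these libraries where they do the work, as an engineer would, in place of code of your own. Each camera call takes 0.05 s, during which the arm holds its last target.

## Working session

There is one attempt and no reset: what is moved stays moved. The work goes in short steps, Python scripts to look and compute and a shell command to move; the robot and the scene stay as the last step left them, time stands still between calls to the robot, and variables do not carry over. Pictures are saved under pics/ and viewed, and the job is handed in when it is done.

```bash
ls; mkdir -p pics; cat > h.py <<'E'
import numpy as np, cv2
from workcell import *
def save(n,tag):
    im=get_image(n); cv2.imwrite(f'pics/{tag}.png',im['pixels'][:,:,::-1])
    np.savez(f'pics/{tag}.npz',px=im['pixels'],K=im['mtx'],V=im['view'])
def P(tag):
    d=np.load(f'pics/{tag}.npz'); return d['K']@d['V'][:3]
def tri(t1,p1,t2,p2):
    X=cv2.triangulatePoints(P(t1),P(t2),np.array(p1,float).reshape(2,1),np.array(p2,float).reshape(2,1)); return (X[:3]/X[3]).ravel()
def proj(t,X):
    X=np.atleast_2d(np.asarray(X,float)); p=np.c_[X,np.ones(len(X))]@P(t).T; return p[:,:2]/p[:,2:]
def onz(t,p,z):
    M=P(t); H=np.c_[M[:,0],M[:,1],M[:,2]*z+M[:,3]]; q=np.linalg.solve(H,[p[0],p[1],1]); return q[:2]/q[2]
def crop(t,x0,y0,x1,y1,out,s=None):
    px=np.load(f'pics/{t}.npz')['px'][y0:y1,x0:x1,::-1]; s=s or min(800/(x1-x0),600/(y1-y0))
    cv2.imwrite(f'pics/{out}.png',cv2.resize(px,None,fx=s,fy=s,interpolation=cv2.INTER_CUBIC)); print('scale',s)
E
python3 - <<'E'
from h import *
save('scene','s0'); save('top','t0')
o=get_obs(); print(o)
for t in('s0','t0'):
    d=np.load(f'pics/{t}.npz'); print(d['K'],d['V'])
E
```

```text
pics
{'t': 0.1, 'qpos': array([ 1.28196355e+00,  4.23758201e-01,  1.63060294e+00,  2.90817918e-05,
        1.08861786e+00, -1.89978198e-02]), 'qvel': array([ 2.55972749e-04, -5.14011015e-04, -1.92084917e-03, -7.71880464e-05,
       -1.82233750e-03, -1.47143540e-03]), 'joint_torque': array([ 1.68750821e-04, -5.45615888e+01, -2.74325931e+01,  6.44656294e-02,
        1.87730254e-02,  1.25203459e-05]), 'ee_pos': array([166.42026765, 601.87860858, 198.58752284]), 'orientation': array([-1.00898015,  1.32601529,  1.00765203]), 'ft_force': array([ 0.57298817, -0.15002423, -1.04101437]), 'moment': array([-0.02703953,  0.03511758, -0.03595642]), 'width': 87.82209697689925}
[[579.70156053   0.         314.67779889]
 [  0.         579.70156053 236.76092797]
 [  0.           0.           1.        ]] [[-1.33691807e-01  9.90936617e-01  1.30813232e-02 -5.87375602e+01]
 [ 8.05590406e-01  1.16354806e-01 -5.80935158e-01 -4.13192216e+02]
 [-5.77191995e-01 -6.71280824e-02 -8.13844716e-01  1.63839527e+03]
 [ 0.00000000e+00  0.00000000e+00  0.00000000e+00  1.00000000e+00]]
[[512.1416333    0.         320.91883633]
 [  0.         512.1416333  230.62898442]
 [  0.           0.           1.        ]] [[ 1.94868080e-03 -9.99904872e-01  1.36546542e-02  1.05590495e+02]
 [-9.88654355e-01 -3.97727486e-03 -1.50155744e-01  5.14981509e+02]
 [ 1.50195768e-01 -1.32071277e-02 -9.88568057e-01  1.25904420e+03]
 [ 0.00000000e+00  0.00000000e+00  0.00000000e+00  1.00000000e+00]]
```

View pics/s0.png

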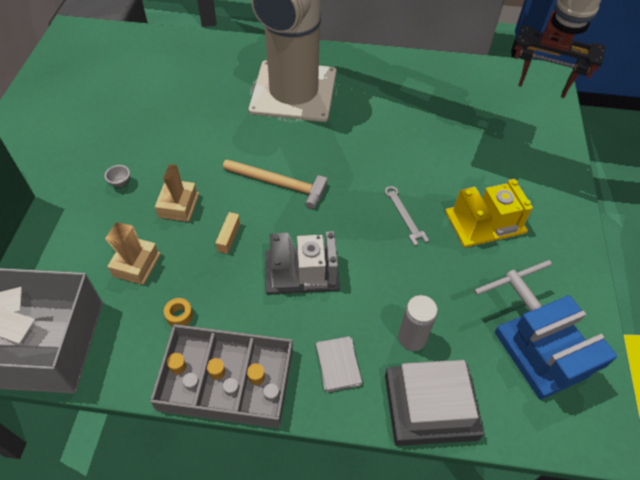

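View pics/t0.png

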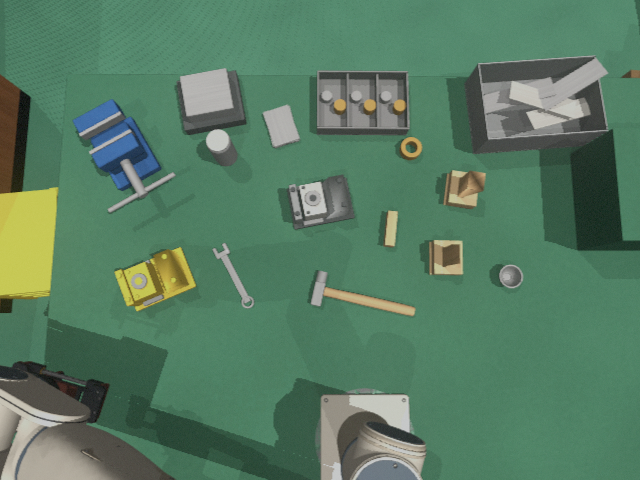

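The overview shows the grey holder at scene (303,262) / top (320,200) and the yellow lookalike at scene (490,212) / top (155,280). There are two wedge stands: A at scene (175,195) / top (447,257), and B at scene (130,250) / top (465,188). I'll enlarge them next.

```bash
python3 - <<'E'
from h import *
crop('s0',95,150,215,290,'c_sw',4.2)
crop('t0',420,155,500,285,'c_tw',4.6)
crop('s0',255,220,350,300,'c_sh')
crop('t0',280,165,362,237,'c_th')
E
```

```text
scale 4.2
scale 4.6
scale 7.5
scale 8.333333333333334
```

View pics/c_sw.png

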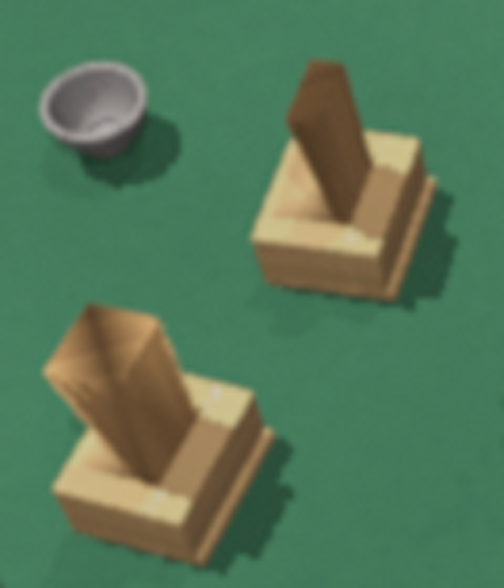

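View pics/c_tw.png

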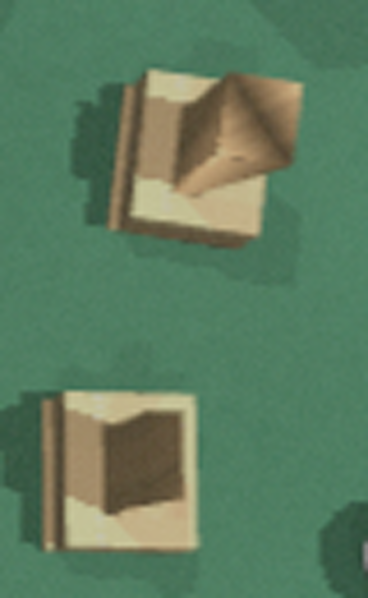

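View pics/c_sh.png

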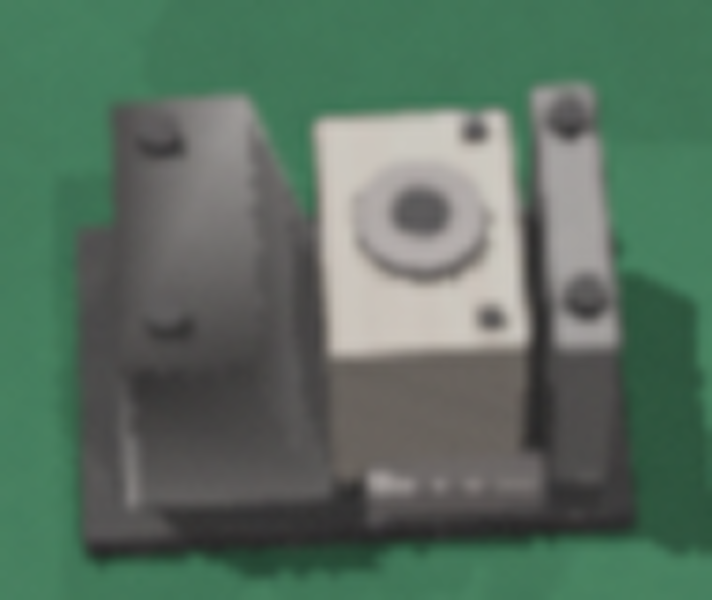

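View pics/c_th.png

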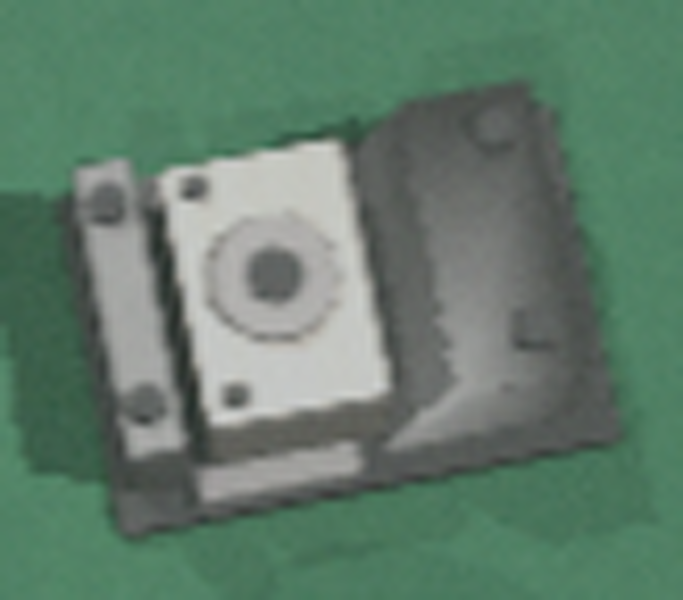

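```bash
python3 - <<'E'
from h import *
for n,t,b in(('e_sB','s0',(100,215,160,290)),('e_tB','t0',(438,165,492,215)),('e_sA','s0',(152,158,202,226)),('e_tA','t0',(424,233,472,281))):
    x0,y0,x1,y1=b; px=np.load(f'pics/{t}.npz')['px'][y0:y1,x0:x1,::-1]
    g=px.astype(float); g=np.clip((g/255)**.6*255,0,255).astype(np.uint8)
    s=10 if n[2]=='t' else 8
    g=cv2.resize(g,None,fx=s,fy=s,interpolation=cv2.INTER_CUBIC)
    for i in range(0,x1-x0,10): cv2.putText(g,str(x0+i),(i*s,10),0,.4,(255,255,255),1); g[:, i*s]=g[:, i*s]//2+100
    for i in range(0,y1-y0,10): cv2.putText(g,str(y0+i),(0,i*s+12),0,.4,(255,255,255),1); g[i*s]=g[i*s]//2+100
    cv2.imwrite(f'pics/{n}.png',g)
E
```

```text
(no output)
```

View pics/e_sB.png

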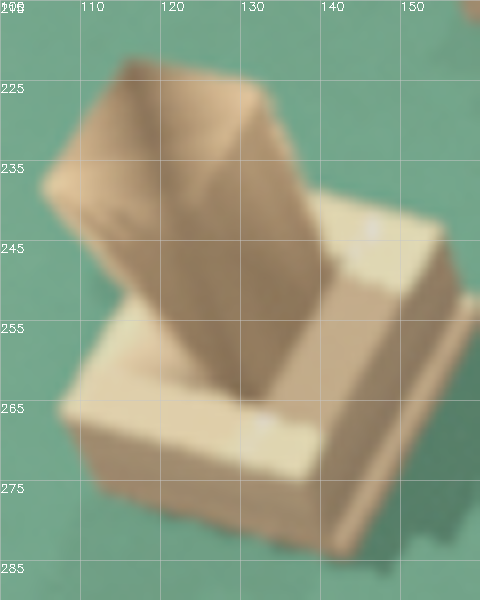

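View pics/e_tB.png

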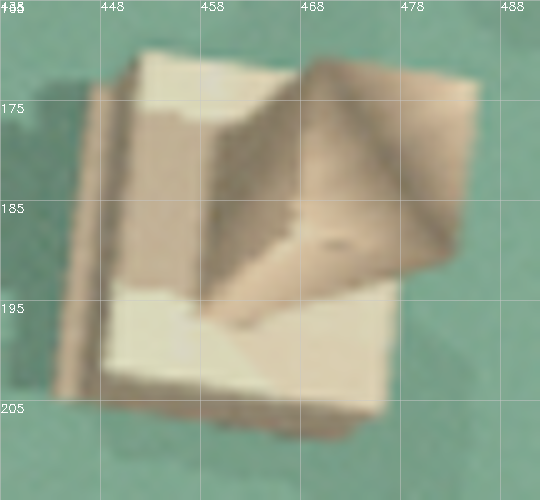

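View pics/e_sA.png

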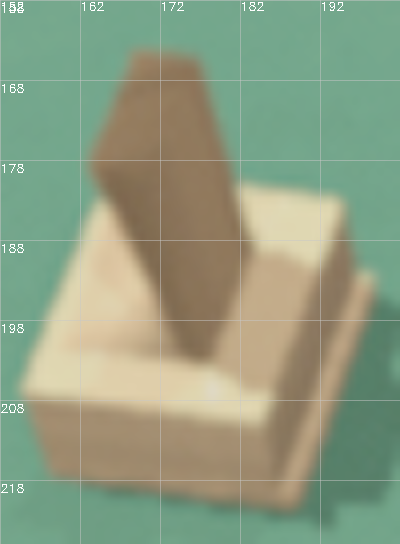

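View pics/e_tA.png

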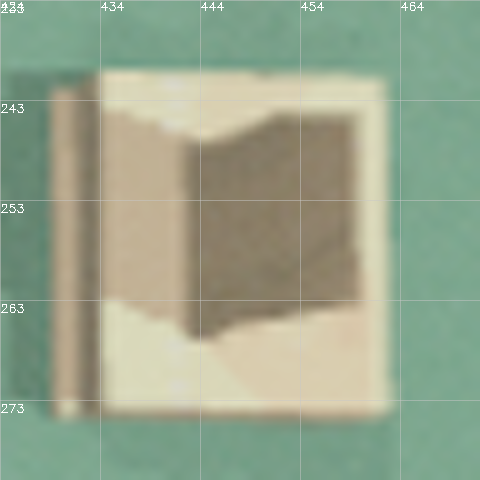

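```bash
python3 - <<'E'
from h import *
np.set_printoptions(precision=1,suppress=True)
B=[((115.5,222.5),(469.5,171)),((133,226),(469.5,171))]
sc={'a':(115.5,222.5),'b':(133,226),'c':(105.5,238.5)}
tp={'tl':(469.5,171),'tr':(486,173),'br':(483,191)}
for t in('s0','t0'):
    V=np.load(f'pics/{t}.npz')['V']; print('cam',-V[:3,:3].T@V[:3,3])
# scene view: world x toward down, y right.  c,a are -y side; b +y side
# scene a = far(-x), -y ; b= -x,+y ; c=+x,-y.   top: tl=+x,+y ; tr=+x,-y ; br=-x,-y
print('+x-y',tri('s0',sc['c'],'t0',tp['tr'])); print('-x-y',tri('s0',sc['a'],'t0',tp['br']))
for k in tp: print(k,onz('t0',tp[k],121))
for k in sc: print(k,onz('s0',sc[k],121))
print('A')
print('+x-y',tri('s0',(163.3,178),'t0',(460,244.5))); print('-x-y',tri('s0',(169,164.5),'t0',(459.5,263)))
for p in[(163.3,178),(169,164.5),(177,165.5)]: print(onz('s0',p,121))
for p in [(452,244.5),(460,244.5),(459.5,263)]: print(onz('t0',p,121))
E
```

```text
cam [1270.7  216.3 1094.1]
cam [ 319.8  124.3 1320.5]
+x-y [ 644.8 -289.8  119.3]
-x-y [ 601.  -282.9  117.1]
tl [ 649.6 -251.4]
tr [ 644.8 -291.3]
br [ 600.2 -281.9]
a [ 603.7 -280.5]
b [ 607.3 -241.7]
c [ 646.1 -287.1]
A
+x-y [ 469.7 -219.   120.8]
-x-y [ 426.3 -218.1  117.8]
[ 470.1 -217. ]
[ 429.1 -215.8]
[ 429.5 -197.2]
[ 470.1 -202.2]
[ 470.2 -221.3]
[ 426.3 -218.4]
```

B (scene (119,232), top (477,180)) has a top about 39–40 mm thick. A (scene (170,172), top (455,253)) is about 19 mm thick. So B is the thick wedge and A stays where it is. Next I need precise readings on the holder.

```bash
python3 - <<'E'
from h import *
for n,t,b in(('e_sH','s0',(260,226,346,296)),('e_tH','t0',(284,168,362,234))):
    x0,y0,x1,y1=b; px=np.load(f'pics/{t}.npz')['px'][y0:y1,x0:x1,::-1]
    g=px.astype(float); g=np.clip((g/255)**.5*255,0,255).astype(np.uint8)
    s=9
    g=cv2.resize(g,None,fx=s,fy=s,interpolation=cv2.INTER_CUBIC)
    for i in range(0,x1-x0,10): cv2.putText(g,str(x0+i),(i*s,10),0,.4,(0,0,255),1); g[:, i*s]=g[:, i*s]//2+100
    for i in range(0,y1-y0,10): cv2.putText(g,str(y0+i),(0,i*s+12),0,.4,(0,0,255),1); g[i*s]=g[i*s]//2+100
    cv2.imwrite(f'pics/{n}.png',g)
E
```

```text
(no output)
```

View pics/e_sH.png

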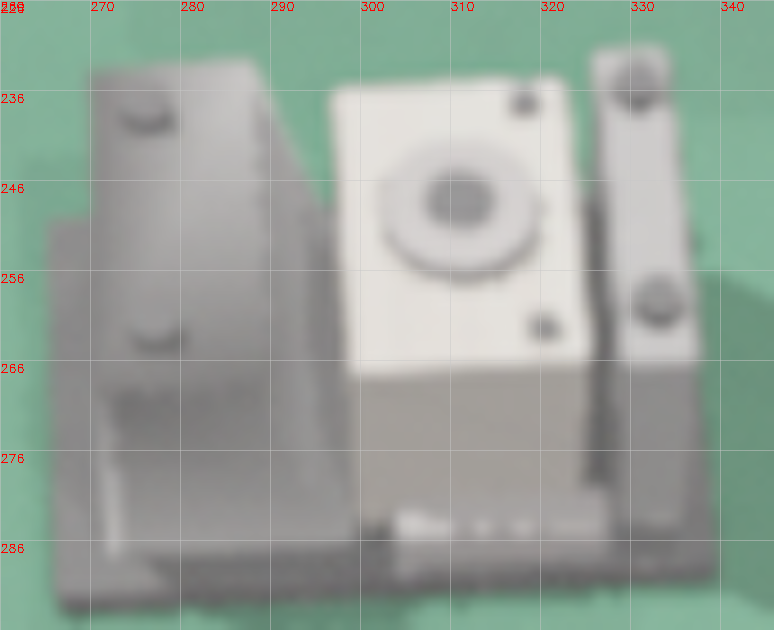

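View pics/e_tH.png

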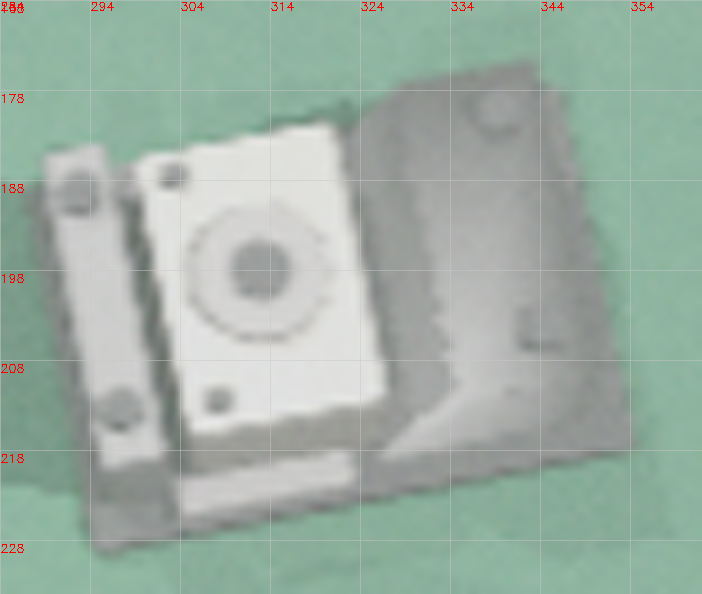

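```bash
cat > fit.py <<'E'
from h import *
from scipy.optimize import least_squares
np.set_printoptions(precision=2,suppress=True)
def W(p,yaw,X):
    c,s=np.cos(yaw),np.sin(yaw); X=np.asarray(X,float); return np.array([p[0]+c*X[0]-s*X[1],p[1]+s*X[0]+c*X[1],p[2]+X[2]])
def mk(q):
    x,y,yaw,d,L,b,a,z=q
    D=[('s0',(299,267.5),(40,-d,82)),('s0',(325,266),(40,55-d,82)),('s0',(297,236),(-40,-d,82)),('s0',(322,234.8),(-40,55-d,82)),
     ('t0',(298.7,185.5),(40,55-d,82)),('t0',(321,181.7),(40,-d,82)),('t0',(326.6,212),(-40,-d,82)),('t0',(304.5,216.5),(-40,55-d,82)),
     ('s0',(326,231.8),(-L,55,87)),('s0',(328.5,266),(L,55,87)),('t0',(295.5,184.5),(L,55,87)),('t0',(302.5,218.5),(-L,55,87)),
     ('t0',(354.5,217.5),(-55,b,12)),('t0',(295,228.8),(-55,b+160,12)),('s0',(266.5,292),(55,b,12)),
     ('s0',(289,233),(-L,-25,87)),('s0',(270,233.8),(-L,a,87)),('s0',(340,290),(55,b+160,12))]
    return x,y,yaw,z,D
def res(q,full=False):
    x,y,yaw,z,D=mk(q); r=[proj(t,W((x,y,z),yaw,X))[0]-p for t,p,X in D]
    if full: return D,np.array(r)
    return np.r_[np.array(r).ravel(),(z-0)/2]
if __name__=='__main__':
    s=least_squares(res,[600,60,0.15,5,45,-80,-45,0],loss='soft_l1'); print(s.x,np.degrees(s.x[2]))
    D,r=res(s.x,True)
    for d,e in zip(D,r): print(d[0],d[1],e)
    # wedge
    def wr(q,full=False):
        x,y,yaw,z=q
        D=[('s0',(115.5,222.5),(-22.5,-39,115)),('s0',(133,226),(-22.5,0,115)),('s0',(105.5,238.5),(22.5,-39,115)),('s0',(123.5,242),(22.5,0,115)),
         ('t0',(469.5,171),(22.5,0,115)),('t0',(486,173),(22.5,-39,115)),('t0',(483,191),(-22.5,-39,115))]
        r=np.array([proj(t,W((x,y,z),yaw,X))[0]-p for t,p,X in D])
        return r if full else r.ravel()
    w=least_squares(wr,[620,-250,0.1,6]); print('wedge',w.x,np.degrees(w.x[2])); print(wr(w.x,True))
E
python3 fit.py
```

```text
[591.97 109.16   0.2    7.49  43.99 -79.67 -64.51  -2.26] 11.3169580295587
s0 (299, 267.5) [-0.54 -0.37]
s0 (325, 266) [-0.07 -0.1 ]
s0 (297, 236) [-0.3  -0.22]
s0 (322, 234.8) [ 0.2  -0.14]
t0 (298.7, 185.5) [-0.21 -0.17]
t0 (321, 181.7) [-0.78 -0.49]
t0 (326.6, 212) [-0.08  0.25]
t0 (304.5, 216.5) [ 0.1  -0.03]
s0 (326, 231.8) [-0.41 -0.15]
s0 (328.5, 266) [0.25 0.05]
t0 (295.5, 184.5) [-0.35 -0.63]
t0 (302.5, 218.5) [-0.63 -0.24]
t0 (354.5, 217.5) [-0.31  0.08]
t0 (295, 228.8) [-1.27  0.46]
s0 (266.5, 292) [-0.96  0.11]
s0 (289, 233) [-0.56  0.28]
s0 (270, 233.8) [0.01 0.28]
s0 (340, 290) [-0.32 -1.48]
wedge [ 627.78 -247.04   -0.14    3.93] -7.8801478331251245
[[-0.13 -0.87]
 [-0.54 -0.22]
 [-0.26 -0.04]
 [-0.86  0.79]
 [-0.77  0.04]
 [-1.31  0.26]
 [-0.01  0.21]]
```

```bash
cat > go.py <<'E'
import sys
from h import *
from scipy.spatial.transform import Rotation as Ro
np.set_printoptions(precision=2,suppress=True)
def cur():
    o=get_obs(); R=Ro.from_rotvec(o['orientation']).as_matrix(); return o,np.array(o['ee_pos']),R
def plan(target,yaw,yawneg=False):
    o,p,R=cur(); a=np.radians(yaw)
    z=np.array([np.cos(a),np.sin(a),0]); 
    if z@R[:,2]<0 and not yawneg: z=-z
    x=np.array([0,0,-1.]); y=np.cross(z,x); T=np.c_[x,y,z]
    rv=Ro.from_matrix(R.T@T).as_rotvec(degrees=True)
    d=R.T@(np.array(target)-p)/10
    print('t',o['t'],'pos',p,'toolz yaw',np.degrees(np.arctan2(R[1,2],R[0,2])),'w',o['width'],'f',o['ft_force'],'q',o['qpos'])
    print('shift now-axes cm',d,'turn deg',rv,'shift in final axes',T.T@(np.array(target)-p)/10, 'toolz z', R[2,2],'toolx',R[:,0])
E
python3 - <<'E'
from go import *
a=np.radians(-7.9); y=-16.5
print(627.8-y*np.sin(a),-247+y*np.cos(a))
plan((627.8-y*np.sin(a),-247+y*np.cos(a),199),-7.9)
E
```

```text
625.5321649903871 -263.3434061434321
t 0.1 pos [166.42 601.88 198.59] toolz yaw 74.5388239452426 w 87.82209697689925 f [ 0.57 -0.15 -1.04] q [ 1.28  0.42  1.63  0.    1.09 -0.02]
shift now-axes cm [  0.05 -67.32 -71.15] turn deg [82.44 -0.07  0.05] shift in final axes [ -0.04 -79.39  57.37] toolz z -0.0013856093185527496 toolx [-0. -0. -1.]
```

```bash
python3 -m crank '[[[0,-4.2,-4.4],[0,0,0],8.7],[[0,-4.2,-4.4],[0,0,0],8.7],[[0,-4.2,-4.4],[0,0,0],8.7],[[0,-4.2,-4.4],[0,0,0],8.7],[[0,-4.2,-4.4],[0,0,0],8.7]]'
python3 -m crank '[[[0,-4.2,-4.4],[0,0,0],8.7],[[0,-4.2,-4.4],[0,0,0],8.7],[[0,-4.2,-4.4],[0,0,0],8.7],[[0,-4.2,-4.4],[0,0,0],8.7],[[0,-4.2,-4.4],[0,0,0],8.7]]'
```

```text
t: 0.72
ee_pos: [310.8, 332.5, 199.2]
orientation: [-1.009, 1.325, 1.008]
ft_force: [0.4, 0.3, -0.4]
width: 87.3
t: 1.35
ee_pos: [454.7, 64.4, 199.3]
orientation: [-1.008, 1.325, 1.008]
ft_force: [-0.3, 0.0, -0.2]
width: 87.3
```

Tracks well. Continuing with the turn.

```bash
python3 -m crank '[[[0,-4.2,-4.4],[0,0,0],8.7],[[0,-4.2,-4.4],[0,0,0],8.7],[[0,-4.2,-4.4],[0,0,0],8.7],[[0,-4.2,-4.4],[0,0,0],8.7],[[0,-4.2,-4.4],[0,0,0],8.7]]'
python3 -m crank '[[[0,0,0],[10.3,0,0],8.7],[[0,0,0],[10.3,0,0],8.7],[[0,0,0],[10.3,0,0],8.7],[[0,0,0],[10.3,0,0],8.7],[[0,0,0],[10.3,0,0],8.7]]'
python3 -m crank '[[[0,0,0],[10.3,0,0],8.7],[[0,0,0],[10.3,0,0],8.7],[[0,0,0],[10.3,0,0],8.7]]'
python3 - <<'E'
from go import *
save('scene','s1'); save('top','t1')
plan((625.5,-263.3,199),-7.9)
crop('s1',60,120,220,290,'c_s1',3.5); crop('t1',400,120,560,280,'c_t1',3.7)
E
```

```text
t: 1.98
ee_pos: [598.3, -203.5, 198.9]
orientation: [-1.007, 1.325, 1.008]
ft_force: [0.7, 0.2, 0.9]
width: 87.2
t: 2.6
ee_pos: [597.5, -201.6, 198.8]
orientation: [-0.31, 1.549, 0.311]
ft_force: [0.2, -0.6, 1.1]
width: 87.3
t: 2.98
ee_pos: [597.5, -201.6, 198.8]
orientation: [0.113, 1.569, -0.112]
ft_force: [-0.4, -0.9, -0.1]
width: 86.8
t 3.075 pos [ 597.57 -201.58  198.84] toolz yaw -7.934627362574432 w 86.81810818801151 f [-0.19 -0.51 -0.21] q [-0.34  0.43  1.62  0.    1.09 -0.21]
shift now-axes cm [-0.02 -5.73  3.62] turn deg [-0.03 -0.05 -0.01] shift in final axes [-0.02 -5.73  3.61] toolz z -0.0007934699027967174 toolx [-0.  0. -1.]
scale 3.5
scale 3.7
```

View pics/c_s1.png

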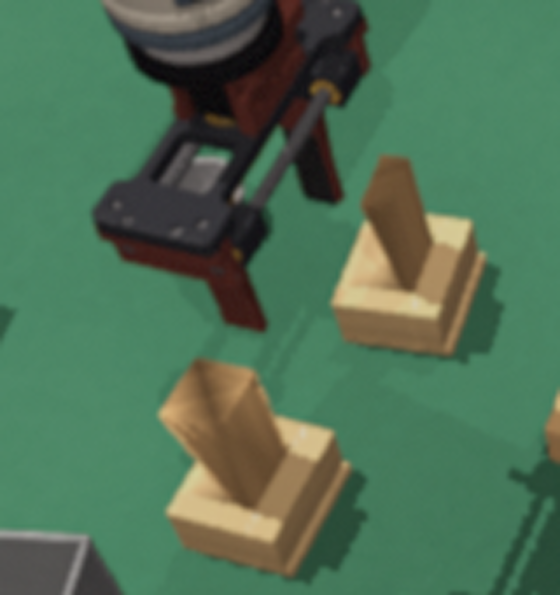

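View pics/c_t1.png

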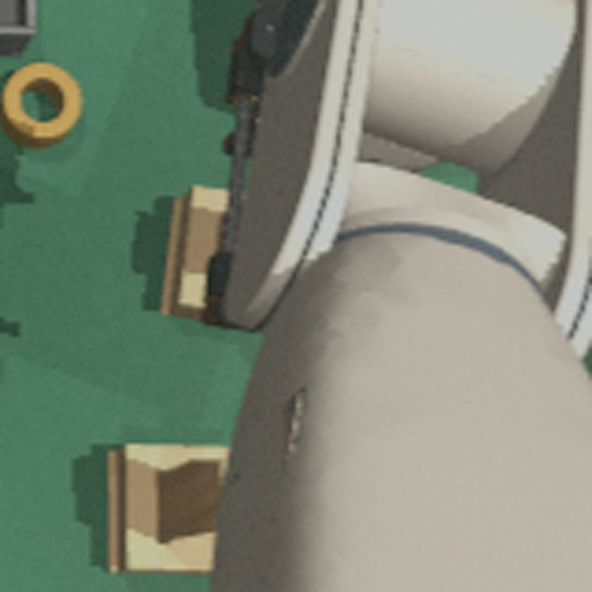

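```bash
python3 -m crank '[[[0,-2.9,1.8],[0,0,0],8.7],[[0,-2.9,1.8],[0,0,0],8.7],[[2,0,0],[0,0,0],8.7],[[2,0,0],[0,0,0],8.7],[[0,0,0],[0,0,0],8.7]]'
python3 - <<'E'
from go import *
save('scene','s2'); plan((625.5,-263.3,84),-7.9)
crop('s2',60,140,200,290,'c_s2',4)
print(proj('s2',get_obs()['ee_pos']))
E
```

```text
t: 3.7
ee_pos: [623.4, -262.3, 156.2]
orientation: [0.108, 1.574, -0.105]
ft_force: [-0.3, -0.0, 0.7]
width: 87.0
t 3.75 pos [ 624.38 -262.74  157.66] toolz yaw -7.769735726811665 w 86.67798879239882 f [0.35 0.26 0.95] q [-0.42  0.55  1.53  0.    1.07 -0.28]
shift now-axes cm [ 7.37 -0.05  0.14] turn deg [ 0.13 -0.18 -0.06] shift in final axes [ 7.37 -0.04  0.12] toolz z -0.0032180090281713203 toolx [-0.  0. -1.]
scale 4
[[115.79 220.69]]
```

View pics/c_s2.png

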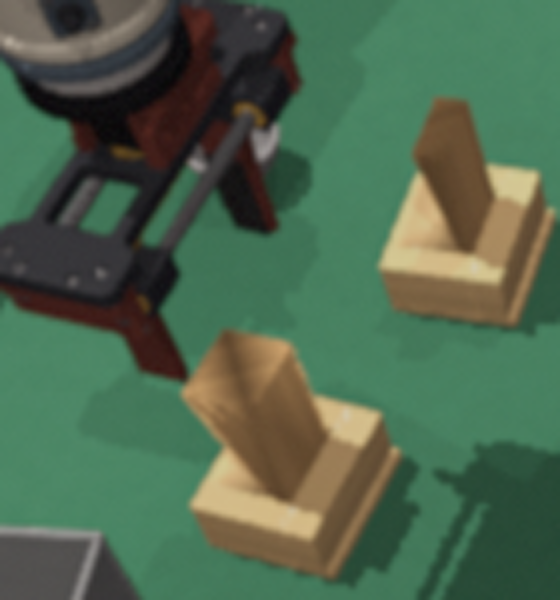

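```bash
python3 -m crank '[[[2.5,0,0.1],[0,0,0],8.7],[[2.5,0,0],[0,0,0],8.7],[[2.3,0,0],[0,0,0],8.7],[[0,0,0],[0,0,0],8.7]]'
python3 - <<'E'
from go import *
save('scene','s3'); plan((625.5,-263.3,84),-7.9)
crop('s3',60,140,200,290,'c_s3',4)
E
```

```text
t: 4.25
ee_pos: [625.6, -263.1, 85.1]
orientation: [0.108, 1.571, -0.106]
ft_force: [-0.9, -0.5, 1.0]
width: 87.2
t 4.3 pos [ 626.52 -263.66   86.49] toolz yaw -7.80864320511974 w 86.9843190922036 f [-0.22  0.25 -0.2 ] q [-0.42  0.63  1.57  0.    0.94 -0.28]
shift now-axes cm [ 0.25  0.02 -0.11] turn deg [ 0.09 -0.03 -0.01] shift in final axes [ 0.25  0.02 -0.11] toolz z -0.0005892277093730858 toolx [-0.  0. -1.]
scale 4
```

View pics/c_s3.png

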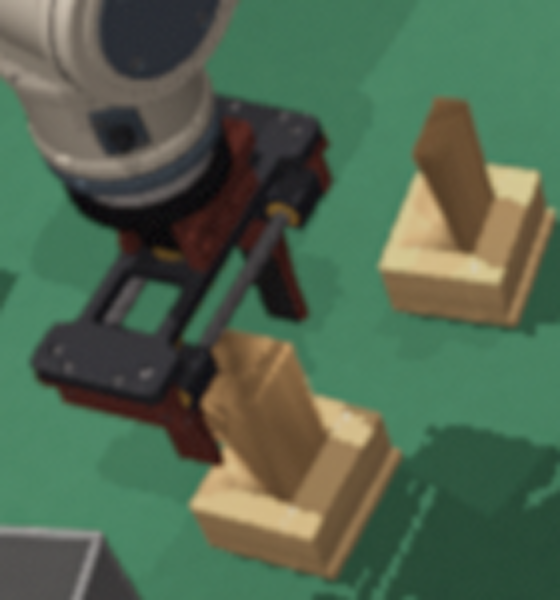

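```bash
python3 - <<'E'
from go import *
o,p,R=cur()
for y in(-10,10):
  for z in (43.5,57): 
    for s in(1,-1):
      q=proj('s3',p+R@np.array([0,y,s*z]))[0]; print(y,s*z,(q-[60,140])*4)
# wedge edges at local z 80 (+x face)
a=np.radians(-7.9)
for y,zz in((0,80),(-29.5,80),(0,115),(-39,115)):
  X=np.array([627.8+22.5*np.cos(a)-y*np.sin(a),-247+22.5*np.sin(a)+y*np.cos(a),4+zz]); print('w',y,zz,(proj('s3',X)[0]-[60,140])*4)
E
```

```text
-10 43.5 [200.34 468.9 ]
-10 -43.5 [275.47 339.39]
-10 57 [188.13 489.95]
-10 -57 [286.61 320.19]
10 43.5 [235.66 477.8 ]
10 -43.5 [309.58 347.63]
10 57 [223.64 498.95]
10 -57 [320.53 328.34]
w 0 80 [267.76 449.46]
w -29.5 80 [216.24 436.53]
w 0 115 [250.58 411.11]
w -39 115 [180.99 393.81]
```

```bash
python3 - <<'E'
from go import *
o,p,R=cur()
def draw(tag,p,R,box,out,s):
    x0,y0,x1,y1=box
    g=np.load(f'pics/{tag}.npz')['px'][y0:y1,x0:x1,::-1]
    g=np.clip((g/255.)**.45*255,0,255).astype(np.uint8)
    g=cv2.resize(g,None,fx=s,fy=s,interpolation=cv2.INTER_CUBIC)
    for sg in(1,-1):
      pts=[p+R@np.array([x,y,sg*z]) for x in(0,) for y,z in((-10,43.5),(10,43.5),(10,57),(-10,57))]
      q=(proj(tag,pts)-[x0,y0])*s
      cv2.polylines(g,[q.astype(int)],True,(0,255,255),1)
    cv2.imwrite(f'pics/{out}.png',g)
draw('s3',p,R,(85,185,150,265),'d3',8)
draw('s1',np.array([597.57,-201.58,198.84]),R,(85,145,165,220),'d1',7.5)
E
```

```text
(no output)
```

View pics/d3.png

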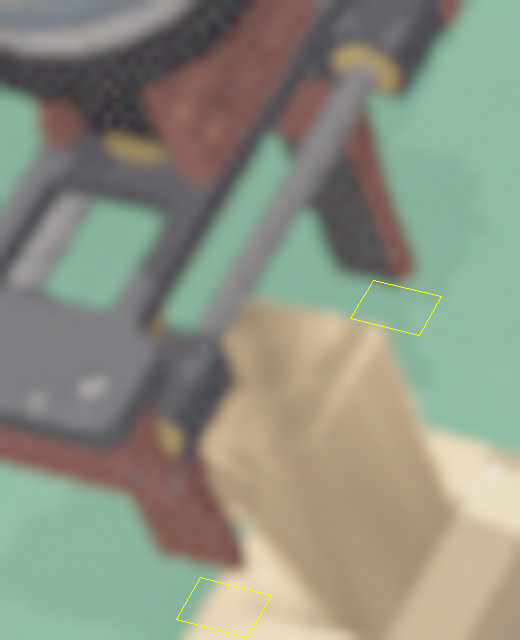

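View pics/d1.png

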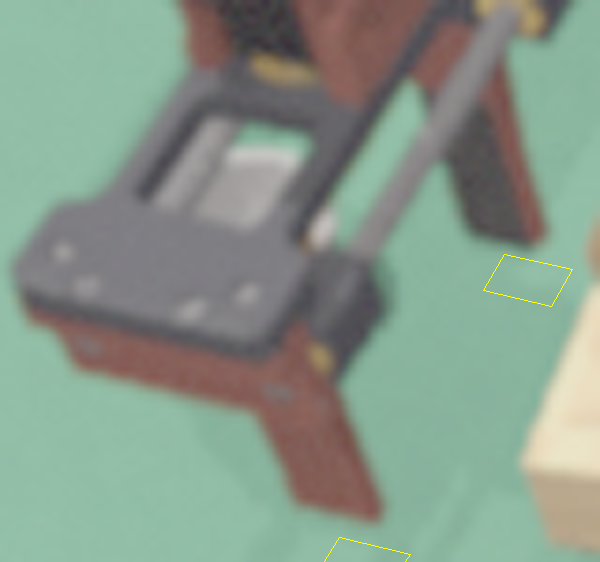

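The rendered fingertips sit about 20 mm higher than the reported TCP. Going 14 mm lower gives a safe grip whichever is right. Then I'll close.

```bash
python3 -m crank '[[[1.4,0,0],[0,0,0],8.7],[[0,0,0],[0,0,0],8.7],[[0,0,0],[0,0,0],3],[[0,0,0],[0,0,0],3],[[0,0,0],[0,0,0],3]]'
python3 -m crank '[[[0,0,0],[0,0,0],3],[[0,0,0],[0,0,0],3]]'
python3 - <<'E'
from go import *
save('scene','s4'); plan((625.5,-263.3,70),-7.9)
crop('s4',85,185,150,265,'c_s4',7.5)
E
```

```text
t: 4.92
ee_pos: [626.7, -264.3, 72.6]
orientation: [0.108, 1.568, -0.108]
ft_force: [-0.7, -0.5, -0.4]
width: 60.4
t: 5.18
ee_pos: [626.6, -264.2, 72.3]
orientation: [0.108, 1.568, -0.108]
ft_force: [0.2, 0.1, 0.7]
width: 44.8
t 5.225 pos [ 626.63 -264.18   72.34] toolz yaw -7.860258275083352 w 44.86085665224664 f [-0.73 -0.27  0.44] q [-0.42  0.65  1.57  0.    0.92 -0.28]
shift now-axes cm [ 0.23  0.07 -0.12] turn deg [ 0.04  0.01 -0.  ] shift in final axes [ 0.23  0.07 -0.12] toolz z 0.0001573518237235616 toolx [ 0. -0. -1.]
scale 7.5
```

View pics/c_s4.png

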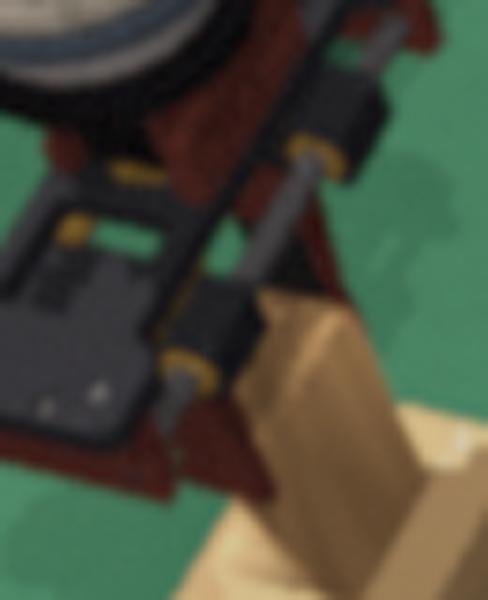

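```bash
python3 - <<'E'
from go import *
from fit import W
from scipy.optimize import least_squares
a=np.radians(-7.9)
for lx,uv in((24,(121.3,251)),(28,(121.3,251)),(33,(121.3,251)),(33,(85+172/7.5,185+500/7.5))):
  f=lambda q:proj('s4',W((627.8,-247,4),a,(lx,q[0],q[1])))[0]-uv
  print(lx,uv,least_squares(f,[-10,80]).x)
E
```

```text
24 (121.3, 251) [-11.43  82.54]
28 (121.3, 251) [-7.36 89.88]
33 (121.3, 251) [-2.27 99.05]
33 (107.93333333333334, 251.66666666666669) [-37.54  82.14]
```

```bash
python3 -m crank '[[[-1,0,0],[0,0,0],3],[[-2,0,0],[0,0,0],3],[[-3,0,0],[0,0,0],3],[[-3,0,0],[0,0,0],3],[[-3,0,0],[0,0,0],3]]'
python3 -m crank '[[[0,0,0],[0,0,0],3]]'
python3 - <<'E'
from go import *
save('scene','s5'); save('top','t5'); plan((625.5,-263.3,190),11.3)
crop('s5',60,140,220,290,'c_s5',4);
E
```

```text
t: 5.85
ee_pos: [626.8, -264.3, 195.0]
orientation: [0.107, 1.567, -0.108]
ft_force: [-0.2, 0.2, -0.6]
width: 44.8
t: 5.98
ee_pos: [628.6, -265.0, 196.4]
orientation: [0.106, 1.562, -0.109]
ft_force: [-1.1, -0.5, -0.7]
width: 44.8
t 6.075 pos [ 626.4  -264.08  192.53] toolz yaw -7.855909700961449 w 44.61354004075857 f [ 0.27 -0.42 -0.98] q [-0.42  0.51  1.5  -0.    1.13 -0.28]
shift now-axes cm [ 0.25  0.07 -0.1 ] turn deg [-19.16   0.02   0.01] shift in final axes [ 0.25  0.09 -0.07] toolz z 0.0004608366623456428 toolx [ 0. -0. -1.]
scale 4
```

View pics/c_s5.png

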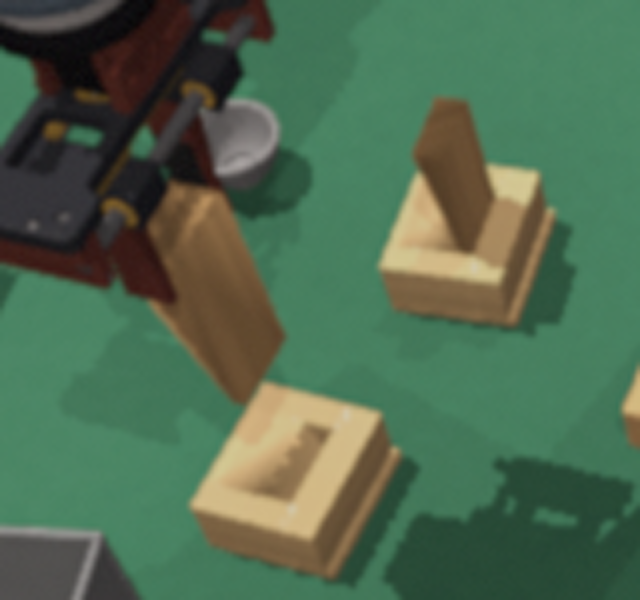

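```bash
cat > tg.py <<'E'
from go import *
from fit import W
HX,HY,HYAW=591.97,109.16,11.3
def tcp(lx,ly,oz,dz=66.3): return W((HX,HY,oz),np.radians(HYAW),(1.2+lx,ly-17.2,dz))
def loc():
    o,p,R=cur(); a=np.radians(HYAW); d=p-[HX,HY,0]
    print('t',o['t'],'holder-frame wedge origin', np.array([np.cos(a)*d[0]+np.sin(a)*d[1]-1.2,-np.sin(a)*d[0]+np.cos(a)*d[1]+17.2,d[2]-66.3]),'f',o['ft_force'],'w',o['width'])
E
python3 - <<'E'
from tg import *
t=tcp(0,-11,126); print(t); plan(t,11.3)
E
```

```text
[598.67  81.74 192.3 ]
t 6.075 pos [ 626.4  -264.08  192.53] toolz yaw -7.855909700961449 w 44.61354004075857 f [ 0.27 -0.42 -0.98] q [-0.42  0.51  1.5  -0.    1.13 -0.28]
shift now-axes cm [ 0.01 33.88 -7.47] turn deg [-19.16   0.02   0.01] shift in final axes [ 0.02 34.46  4.06] toolz z 0.0004608366623456428 toolx [ 0. -0. -1.]
```

```bash
python3 -m crank '[[[0,0,0],[-9.6,0,0],3],[[0,0,0],[-9.6,0,0],3],[[0,3,0.4],[0,0,0],3],[[0,4.5,0.5],[0,0,0],3],[[0,5,0.6],[0,0,0],3]]'
python3 -m crank '[[[0,5,0.6],[0,0,0],3],[[0,5,0.6],[0,0,0],3],[[0,5,0.6],[0,0,0],3],[[0,4,0.5],[0,0,0],3],[[0,2.5,0.3],[0,0,0],3]]'
python3 -m crank '[[[0,0,0],[0,0,0],3],[[0,0,0],[0,0,0],3]]'
python3 - <<'E'
from tg import *
loc(); plan(tcp(0,-10,110),11.3)
E
```

```text
t: 6.7
ee_pos: [615.4, -137.6, 190.3]
orientation: [-0.154, 1.568, 0.155]
ft_force: [0.5, 0.2, -1.0]
width: 44.7
t: 7.32
ee_pos: [598.4, 79.1, 190.6]
orientation: [-0.157, 1.568, 0.157]
ft_force: [0.5, -0.6, -1.0]
width: 44.8
t: 7.58
ee_pos: [599.4, 76.6, 191.3]
orientation: [-0.156, 1.567, 0.155]
ft_force: [0.1, -0.0, -0.9]
width: 44.9
t 7.575 holder-frame wedge origin [ -0.32 -16.16 125.03] f [ 0.11 -0.02 -0.87] w 44.89571216402985
t 7.575 pos [599.37  76.62 191.33] toolz yaw 11.345716826965003 w 44.89571216402985 f [ 0.11 -0.02 -0.87] q [ 0.11  0.4   1.68 -0.    1.06 -0.09]
shift now-axes cm [1.5  0.62 0.03] turn deg [ 0.05 -0.1   0.01] shift in final axes [1.5  0.62 0.03] toolz z -0.0017259452500030248 toolx [-0. -0. -1.]
```

```bash
python3 -m crank '[[[0.7,0.6,0],[0,0,0],3],[[0.8,0,0],[0,0,0],3],[[0,0,0],[0,0,0],3],[[0,0,0],[0,0,0],3]]'
python3 - <<'E'
from tg import *
loc(); save('scene','s6'); save('top','t6'); loc()
crop('s6',230,170,350,300,'c_s6',4.6); crop('t6',280,150,370,240,'c_t6',6.6)
E
```

```text
t: 8.07
ee_pos: [598.8, 82.9, 177.2]
orientation: [-0.155, 1.565, 0.155]
ft_force: [-0.4, -0.3, -0.7]
width: 44.5
t 8.075 holder-frame wedge origin [  0.31  -9.89 110.85] f [-0.4  -0.31 -0.73] w 44.524075827875016
t 8.175 holder-frame wedge origin [  0.53  -9.82 111.18] f [-0.08 -0.21 -1.71] w 45.05765579920613
scale 4.6
scale 6.6
```

View pics/c_s6.png

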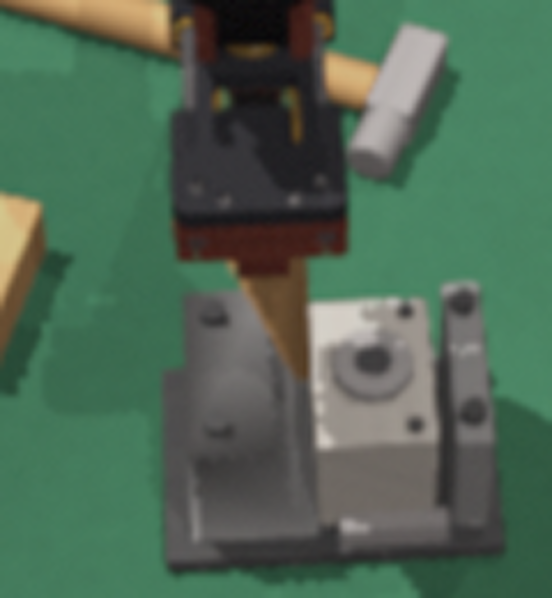

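View pics/c_t6.png

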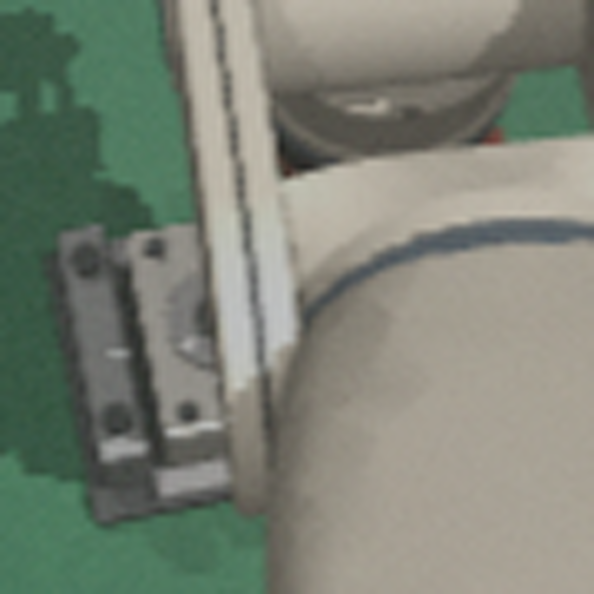

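```bash
python3 - <<'E'
from tg import *
x0,y0,x1,y1=270,215,330,265; s=12
g=np.load('pics/s6.npz')['px'][y0:y1,x0:x1,::-1]; g=np.clip((g/255.)**.5*255,0,255).astype(np.uint8)
g=cv2.resize(g,None,fx=s,fy=s,interpolation=cv2.INTER_CUBIC)
def pl(L,c,yaw=HYAW,b=(0,0,0)):
    q=np.array([proj('s6',W((HX,HY,0),np.radians(HYAW),X))[0] for X in L]); q=(q-[x0,y0]+0.45)*s
    cv2.polylines(g,[q.astype(int)],True,c,1)
o=np.array([0.4,-9.9,111.])
for zz in(0,-2.2):
  b=o+[0,0,zz]
  pl([b+[22.5,0,0],b+[22.5,-8,0],b+[22.5,-8-60*.268,60],b+[22.5,0,60]],(0,255,255) if zz==0 else (255,0,255))
pl([(40,-7.5,79.8),(-40,-7.5,79.8)],(0,0,255))
pl([(44,-25,84.8),(-44,-25,84.8)],(255,0,0))
cv2.imwrite('pics/d6.png',g)
E
```

```text
(no output)
```

View pics/d6.png

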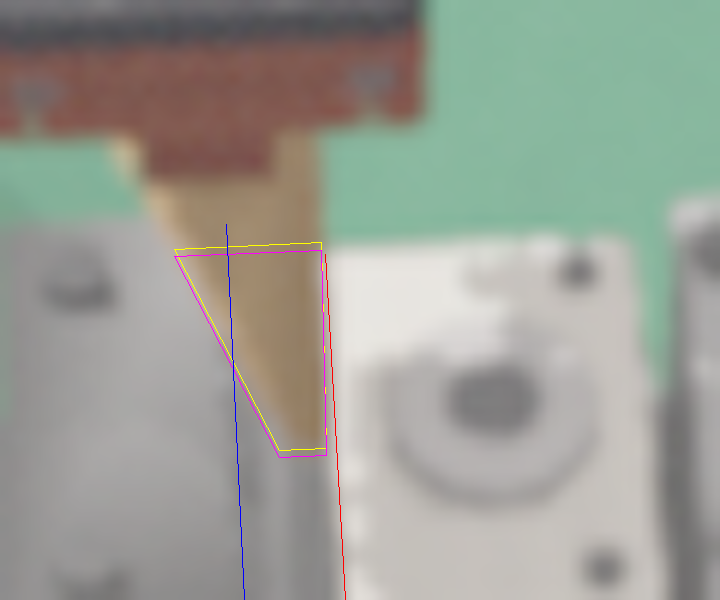

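The overlay matches to about 1 px, and the thin end (y −10…−18) sits inside the gap (−7.5…−25). Going down in steps while watching the force.

```bash
python3 -m crank '[[[1,0,0],[0,0,0],3],[[1,0,0],[0,0,0],3],[[1,0,0],[0,0,0],3],[[0,0,0],[0,0,0],3]]'
python3 -m crank '[[[0.7,0,0],[0,0,0],3],[[0.5,0,0],[0,0,0],3],[[0,0,0],[0,0,0],3]]'
python3 -c "
from tg import *
loc();save('scene','s7');crop('s7',240,200,350,300,'c_s7',6)"
```

```text
t: 8.68
ee_pos: [597.9, 83.0, 145.9]
orientation: [-0.156, 1.568, 0.155]
ft_force: [-0.5, -0.2, -1.0]
width: 44.3
t: 9.05
ee_pos: [598.4, 83.1, 134.8]
orientation: [-0.155, 1.566, 0.155]
ft_force: [-0.5, 0.4, -1.3]
width: 44.8
t 9.05 holder-frame wedge origin [ 0.03 -9.62 68.53] f [-0.51  0.45 -1.35] w 44.775601304103134
scale 6
```

View pics/c_s7.png

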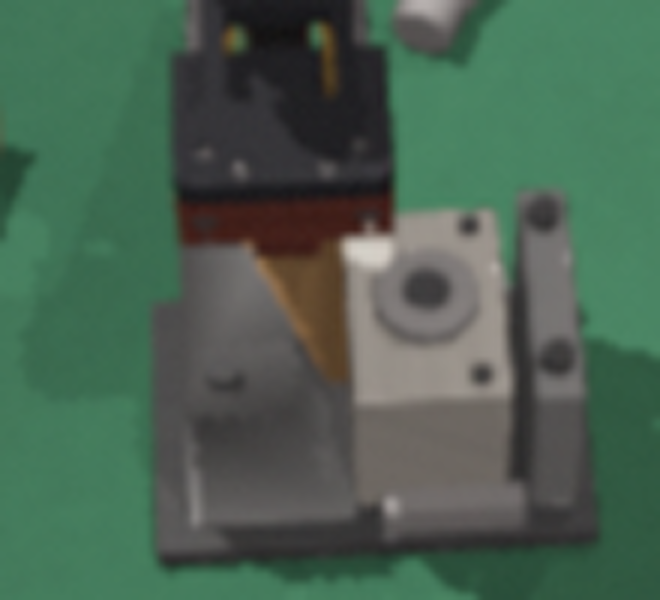

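```bash
python3 -m crank '[[[0.6,0.15,0],[0,0,0],3],[[0.5,0,0],[0,0,0],3],[[0,0,0],[0,0,0],3]]'
python3 -m crank '[[[0.3,0.05,0],[0,0,0],3],[[0,0,0],[0,0,0],3]]'
python3 -c "
from tg import *
loc()"
```

```text
t: 9.48
ee_pos: [598.2, 84.4, 123.7]
orientation: [-0.156, 1.566, 0.155]
ft_force: [0.5, -1.3, -2.5]
width: 44.8
t: 9.72
ee_pos: [598.4, 85.0, 121.1]
orientation: [-0.156, 1.565, 0.155]
ft_force: [0.8, -1.8, -1.9]
width: 44.5
t 9.725 holder-frame wedge origin [ 0.38 -7.8  54.82] f [ 0.82 -1.8  -1.85] w 44.53727987117542
```

```bash
python3 -m crank '[[[0.3,0.04,0],[0,0,0],3],[[0.3,0.04,0],[0,0,0],3],[[0,0,0],[0,0,0],3]]'
python3 -m crank '[[[0.3,0.08,0],[0,0,0],3],[[0,0,0],[0,0,0],3]]'
python3 -c "
from tg import *
loc()"
```

```text
t: 10.1
ee_pos: [598.2, 85.9, 115.0]
orientation: [-0.155, 1.565, 0.155]
ft_force: [1.5, -2.4, -1.9]
width: 44.7
t: 10.35
ee_pos: [597.9, 86.8, 112.0]
orientation: [-0.155, 1.565, 0.155]
ft_force: [1.7, -2.0, -1.4]
width: 44.6
t 10.35 holder-frame wedge origin [ 0.26 -5.93 45.67] f [ 1.69 -1.98 -1.37] w 44.567572339278954
```

```bash
python3 -m crank '[[[0.3,0.08,0],[0,0,0],3],[[0.3,0.08,0],[0,0,0],3],[[0,0,0],[0,0,0],3]]'
python3 -c "
from tg import *
loc();save('scene','s8');crop('s8',240,200,350,300,'c_s8',6)"
```

```text
t: 10.72
ee_pos: [597.5, 88.4, 105.8]
orientation: [-0.155, 1.566, 0.156]
ft_force: [1.4, -2.7, -1.4]
width: 44.8
t 10.725 holder-frame wedge origin [ 0.15 -4.27 39.53] f [ 1.36 -2.75 -1.43] w 44.84828896244285
scale 6
```

View pics/c_s8.png

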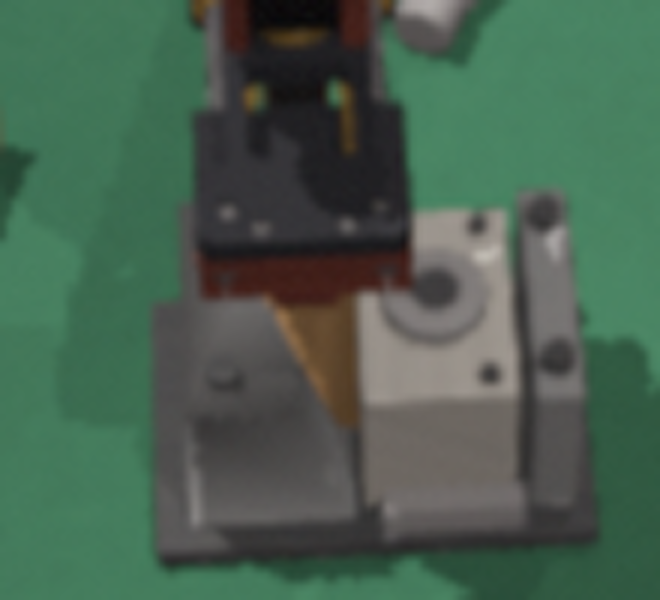

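```bash
python3 -m crank '[[[0.3,0.07,0],[0,0,0],3],[[0.3,0.07,0],[0,0,0],3],[[0,0,0],[0,0,0],3]]'
python3 -c "
from tg import *
loc()"
python3 -m crank '[[[0.3,0.06,0],[0,0,0],3],[[0,0,0],[0,0,0],3]]'
python3 -c "
from tg import *
loc()"
```

```text
t: 11.15
ee_pos: [597.3, 89.7, 99.9]
orientation: [-0.155, 1.566, 0.155]
ft_force: [1.7, -2.4, -2.3]
width: 44.6
t 11.15 holder-frame wedge origin [ 0.2  -2.94 33.58] f [ 1.7  -2.45 -2.27] w 44.63720529902669
t: 11.4
ee_pos: [597.2, 90.3, 97.0]
orientation: [-0.155, 1.565, 0.155]
ft_force: [2.4, -3.0, -2.4]
width: 45.1
t 11.4 holder-frame wedge origin [ 0.26 -2.34 30.67] f [ 2.35 -3.01 -2.37] w 45.062235454267594
```

Die nearly home (origin y ≈ −2.3). The fingers are close above the wall top, so I'll release, rise, close the fingers and press on the wedge's top.

```bash
python3 -m crank '[[[0,0,0],[0,0,0],5],[[0,0,0],[0,0,0],6.5],[[0,0,0],[0,0,0],6.5],[[0,0,0],[0,0,0],6.5]]'
python3 -m crank '[[[-2,0,0],[0,0,0],6.5],[[-3,0,0],[0,0,0],6.5],[[-3,0,0],[0,0,0],6.5],[[0,0.2,-0.1],[0,0,0],0],[[0,0,0],[0,0,0],0]]'
python3 -m crank '[[[0,0,0],[0,0,0],0],[[0,0,0],[0,0,0],0],[[0,0,0],[0,0,0],0],[[0,0,0],[0,0,0],0],[[0,0,0],[0,0,0],0]]'
python3 -c "
from tg import *
loc();save('scene','s9');crop('s9',220,170,360,300,'c_s9',4.6)"
```

```text
t: 11.9
ee_pos: [597.3, 90.3, 97.3]
orientation: [-0.155, 1.565, 0.156]
ft_force: [-0.1, -0.4, -0.2]
width: 65.1
t: 12.52
ee_pos: [595.2, 92.0, 176.5]
orientation: [-0.156, 1.566, 0.156]
ft_force: [-1.0, -1.0, -0.5]
width: 48.3
t: 13.15
ee_pos: [596.0, 91.9, 177.3]
orientation: [-0.155, 1.565, 0.155]
ft_force: [0.2, -0.5, 0.0]
width: 0.9
t 13.15 holder-frame wedge origin [ -0.66  -0.46 110.96] f [ 0.25 -0.48  0.01] w 0.9033079333271536
scale 4.6
```

View pics/c_s9.png

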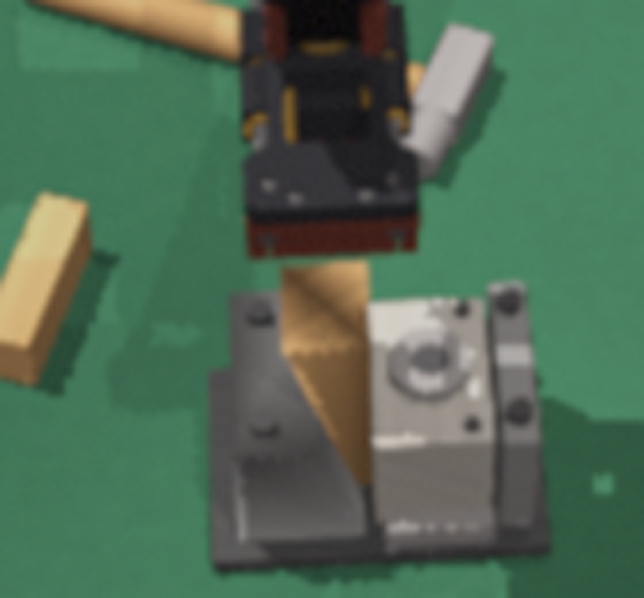

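The wedge stands upright in the gap, top face at crop (325,310), and the die is near its stop. Now pressing on top.

```bash
python3 -m crank '[[[1.3,0,0],[0,0,0],0],[[1.2,0,0],[0,0,0],0],[[0,0,0],[0,0,0],0]]'
python3 -m crank '[[[0.4,0,0],[0,0,0],0],[[0,0,0],[0,0,0],0]]'
python3 -m crank '[[[0.3,0,0],[0,0,0],0],[[0,0,0],[0,0,0],0]]'
```

```text
t: 13.58
ee_pos: [594.8, 91.8, 150.5]
orientation: [-0.156, 1.568, 0.155]
ft_force: [0.1, 0.4, 0.8]
width: 0.5
t: 13.82
ee_pos: [595.9, 92.0, 148.1]
orientation: [-0.155, 1.565, 0.155]
ft_force: [0.3, 0.2, 0.5]
width: 0.3
t: 14.08
ee_pos: [595.9, 91.9, 145.2]
orientation: [-0.155, 1.565, 0.155]
ft_force: [1.0, 1.0, 0.5]
width: 0.5
```

```bash
python3 -m crank '[[[0.2,0,0],[0,0,0],0],[[0,0,0],[0,0,0],0]]'
python3 -m crank '[[[0.2,0,0],[0,0,0],0],[[0,0,0],[0,0,0],0]]'
python3 -m crank '[[[0.2,0,0],[0,0,0],0],[[0,0,0],[0,0,0],0]]'
python3 -c "
from tg import *
loc();save('scene','s10');crop('s10',220,170,360,300,'c_s10',4.6)"
```

```text
t: 14.32
ee_pos: [595.9, 92.0, 143.2]
orientation: [-0.155, 1.565, 0.155]
ft_force: [0.2, -0.5, 0.0]
width: 0.8
t: 14.58
ee_pos: [595.8, 91.9, 141.1]
orientation: [-0.155, 1.566, 0.155]
ft_force: [-0.4, -0.2, -0.3]
width: 0.6
t: 14.82
ee_pos: [595.8, 91.9, 139.1]
orientation: [-0.155, 1.566, 0.155]
ft_force: [-0.2, 0.3, 0.7]
width: 0.3
t 14.825 holder-frame wedge origin [-0.82 -0.46 72.78] f [-0.17  0.31  0.69] w 0.3028489441377641
scale 4.6
```

View pics/c_s10.png

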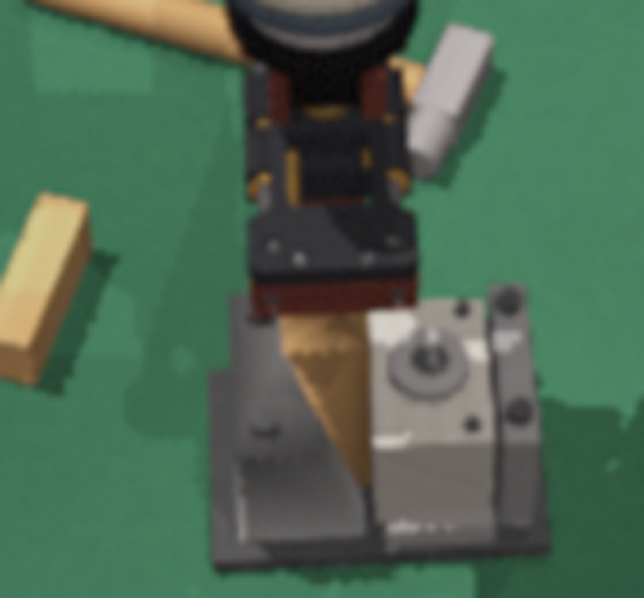

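No contact yet. This fits the fingertips really ending above the reported TCP, so I'll keep stepping down gently.

```bash
python3 -m crank '[[[0.3,0,0],[0,0,0],0],[[0,0,0],[0,0,0],0]]'
python3 -m crank '[[[0.3,0,0],[0,0,0],0],[[0,0,0],[0,0,0],0]]'
python3 -m crank '[[[0.3,0,0],[0,0,0],0],[[0,0,0],[0,0,0],0]]'
```

```text
t: 15.12
ee_pos: [595.7, 91.9, 136.0]
orientation: [-0.156, 1.566, 0.155]
ft_force: [-0.9, 0.7, -0.1]
width: 0.4
t: 15.38
ee_pos: [595.7, 91.9, 133.0]
orientation: [-0.155, 1.566, 0.155]
ft_force: [-0.3, 0.2, -0.4]
width: 0.5
t: 15.62
ee_pos: [595.7, 91.9, 130.0]
orientation: [-0.155, 1.566, 0.155]
ft_force: [0.0, 0.3, -0.2]
width: 0.6
```

```bash
python3 -c "
from tg import *
loc()"
```

```text
t 15.625 holder-frame wedge origin [-0.89 -0.44 63.69] f [ 0.02  0.31 -0.23] w 0.5596102867448149
```

```bash
python3 -m crank '[[[0.2,0,0],[0,0,0],0],[[0,0,0],[0,0,0],0]]'
python3 -m crank '[[[0.2,0,0],[0,0,0],0],[[0,0,0],[0,0,0],0]]'
python3 -c "
from tg import *
loc();save('scene','s11');save('top','t11');crop('s11',260,190,340,270,'c_s11',7.5);crop('t11',260,120,380,240,'c_t11',5)"
```

```text
t: 15.88
ee_pos: [595.8, 91.9, 128.1]
orientation: [-0.155, 1.566, 0.155]
ft_force: [-0.3, -0.2, -0.3]
width: 0.3
t: 16.12
ee_pos: [595.8, 91.9, 126.1]
orientation: [-0.155, 1.566, 0.155]
ft_force: [-0.5, -0.1, 0.5]
width: 0.6
t 16.125 holder-frame wedge origin [-0.83 -0.45 59.78] f [-0.46 -0.09  0.49] w 0.628298255435098
scale 7.5
scale 5
```

View pics/c_s11.png

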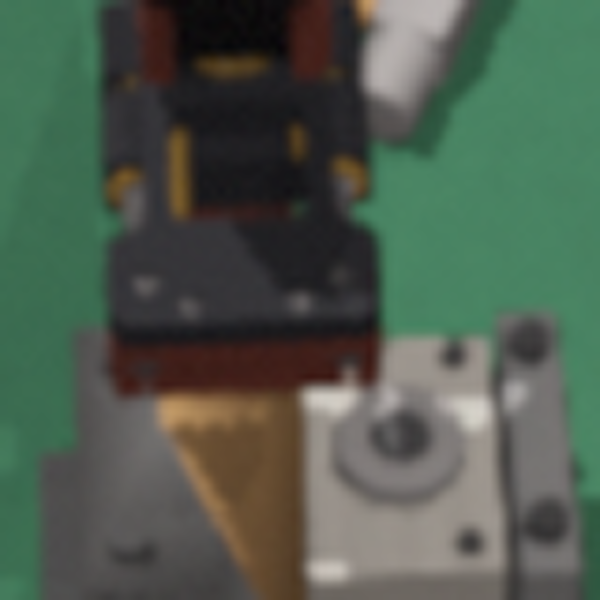

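View pics/c_t11.png

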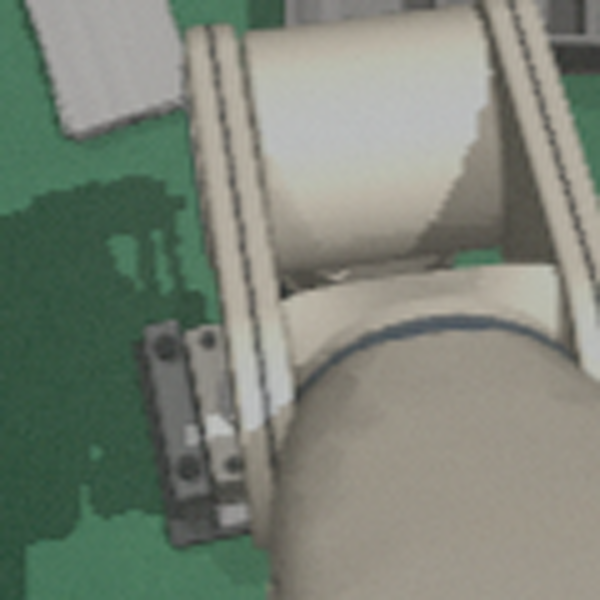

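```bash
python3 - <<'E'
from tg import *
crop('s9',275,220,335,290,'c_s9b',8.5)
x0,y0,x1,y1=275,220,335,290; s=8.5
g=cv2.imread('pics/c_s9b.png')
for z0,y,c in((30.7,-2.3,(0,255,255)),(22,0,(255,0,255))):
  b=np.array([0,y,z0-2])
  q=np.array([proj('s9',W((HX,HY,0),np.radians(HYAW),b+X))[0] for X in np.array([(22.5,0,115),(22.5,-39,115),(-22.5,-39,115),(-22.5,0,115),(22.5,0,115),(22.5,0,50),(22.5,-21.4,50),(22.5,-39,115.)])]); q=(q-[x0,y0]+.45)*s
  cv2.polylines(g,[q.astype(int)],False,c,1)
cv2.imwrite('pics/d9.png',g)
E
```

```text
scale 8.5
```

View pics/d9.png

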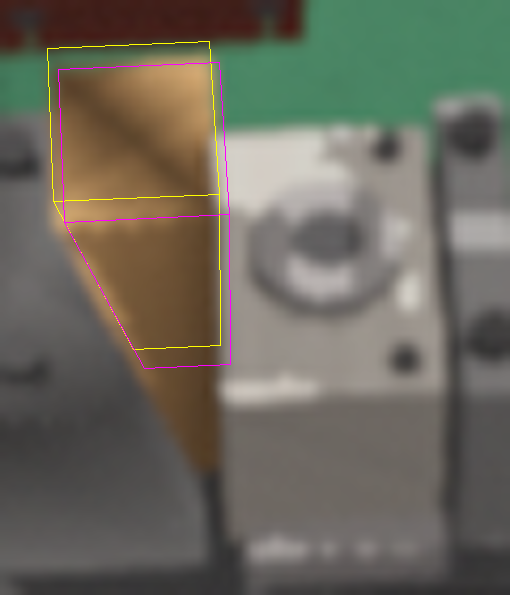

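```bash
python3 -m crank '[[[0.2,0,0],[0,0,0],0],[[0,0,0],[0,0,0],0]]'
python3 -m crank '[[[0.2,0,0],[0,0,0],0],[[0,0,0],[0,0,0],0]]'
python3 -m crank '[[[0.2,0,0],[0,0,0],0],[[0,0,0],[0,0,0],0]]'
python3 -m crank '[[[0.2,0,0],[0,0,0],0],[[0,0,0],[0,0,0],0]]'
```

```text
t: 16.48
ee_pos: [595.8, 91.9, 124.1]
orientation: [-0.155, 1.565, 0.155]
ft_force: [0.5, 0.7, 0.3]
width: 0.3
t: 16.73
ee_pos: [595.8, 91.9, 122.1]
orientation: [-0.155, 1.566, 0.155]
ft_force: [-0.8, -0.2, 0.6]
width: 0.5
t: 16.98
ee_pos: [595.8, 91.9, 120.1]
orientation: [-0.155, 1.566, 0.155]
ft_force: [-0.3, -0.3, -0.1]
width: 0.5
t: 17.23
ee_pos: [595.8, 92.0, 118.1]
orientation: [-0.155, 1.566, 0.155]
ft_force: [-0.3, -0.2, 0.0]
width: 0.3
```

```bash
python3 - <<'E'
from tg import *
loc();save('scene','s12');x0,y0,x1,y1=260,195,335,270; s=8
crop('s12',x0,y0,x1,y1,'c_s12',s)
E
```

```text
t 17.225 holder-frame wedge origin [-0.8  -0.41 51.79] f [-0.28 -0.24  0.  ] w 0.2825302586897603
scale 8
```

View pics/c_s12.png

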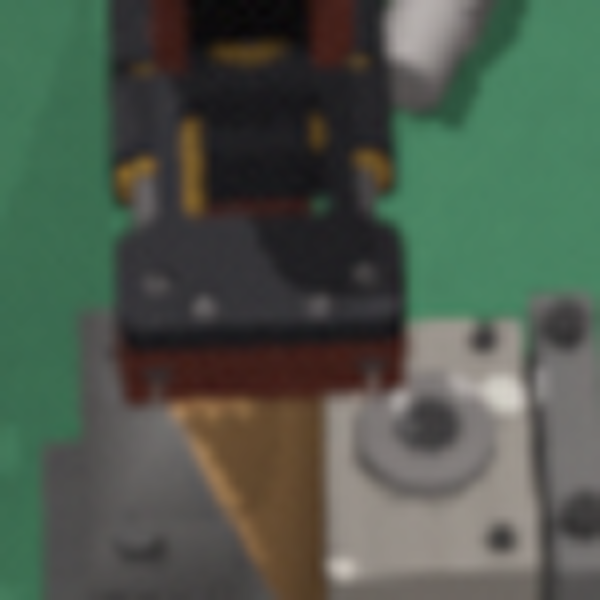

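```bash
python3 -m crank '[[[0.2,0,0],[0,0,0],0],[[0,0,0],[0,0,0],0]]'
python3 -m crank '[[[0.2,0,0],[0,0,0],0],[[0,0,0],[0,0,0],0]]'
python3 -m crank '[[[0.2,0,0],[0,0,0],0],[[0,0,0],[0,0,0],0]]'
```

```text
t: 17.52
ee_pos: [595.8, 91.9, 116.1]
orientation: [-0.155, 1.565, 0.155]
ft_force: [0.3, 0.6, -0.3]
width: 0.4
t: 17.77
ee_pos: [596.3, 92.3, 114.7]
orientation: [-0.155, 1.564, 0.156]
ft_force: [-1.1, 1.8, 3.4]
width: 0.5
t: 18.02
ee_pos: [596.6, 92.5, 113.9]
orientation: [-0.155, 1.564, 0.156]
ft_force: [-2.9, 3.0, 12.2]
width: 0.6
```

Contact at TCP z ≈ 115. Pressing on.

```bash
python3 -m crank '[[[0.15,0,0],[0,0,0],0],[[0,0,0],[0,0,0],0]]'
python3 -m crank '[[[0.15,0,0],[0,0,0],0],[[0,0,0],[0,0,0],0]]'
python3 -m crank '[[[0.15,0,0],[0,0,0],0],[[0,0,0],[0,0,0],0]]'
```

```text
t: 18.27
ee_pos: [596.8, 92.6, 113.7]
orientation: [-0.155, 1.563, 0.156]
ft_force: [-7.8, 2.1, 23.8]
width: 0.4
t: 18.52
ee_pos: [596.9, 92.6, 113.6]
orientation: [-0.155, 1.562, 0.156]
ft_force: [-10.9, 1.3, 35.1]
width: 0.6
t: 18.77
ee_pos: [597.1, 92.7, 113.4]
orientation: [-0.155, 1.562, 0.156]
ft_force: [-15.3, 0.1, 44.5]
width: 0.7
```

```bash
python3 -m crank '[[[-1,0,0],[0,0,0],0],[[-3,0,0],[0,0,0],0],[[-4,0,0],[0,0,0],0],[[0,-5,0],[0,0,0],0],[[0,-5,0],[0,0,0],0]]'
python3 -m crank '[[[0,-5,0],[0,0,0],0],[[0,-5,0],[0,0,0],0],[[0,0,0],[0,0,0],0]]'
cat > ov.py <<'E'
from tg import *
def ov(tag,box,s,cases,out):
    x0,y0,x1,y1=box
    g=np.load(f'pics/{tag}.npz')['px'][y0:y1,x0:x1,::-1]; g=np.clip((g/255.)**.6*255,0,255).astype(np.uint8)
    g=cv2.resize(g,None,fx=s,fy=s,interpolation=cv2.INTER_CUBIC)
    for z0,y,c in cases:
      b=np.array([0,y,z0-2])
      q=np.array([proj(tag,W((HX,HY,0),np.radians(HYAW),b+X))[0] for X in np.array([(22.5,0,115),(22.5,-39,115),(-22.5,-39,115),(-22.5,0,115),(22.5,0,115),(22.5,0,50),(22.5,-21.4,50),(22.5,-39,115.)])]); q=(q-[x0,y0]+.45)*s
      cv2.polylines(g,[q.astype(int)],False,c,1)
    cv2.imwrite(f'pics/{out}.png',g)
E
python3 - <<'E'
from ov import *
loc();save('scene','s13');save('top','t13')
ov('s13',(260,215,345,295),7.5,[(22,0,(255,0,255))],'d13s')
ov('t13',(280,160,365,240),7.5,[(22,0,(255,0,255))],'d13t')
E
```

```text
t: 19.4
ee_pos: [616.0, -6.8, 188.3]
orientation: [-0.157, 1.564, 0.157]
ft_force: [-0.1, 0.4, 0.0]
width: 0.6
t: 19.77
ee_pos: [635.4, -107.4, 187.2]
orientation: [-0.153, 1.566, 0.152]
ft_force: [0.2, 0.3, 0.7]
width: 0.4
t 19.775 holder-frame wedge origin [  -1.   -203.68  120.95] f [0.21 0.29 0.74] w 0.36103251737199815
```

View pics/d13s.png

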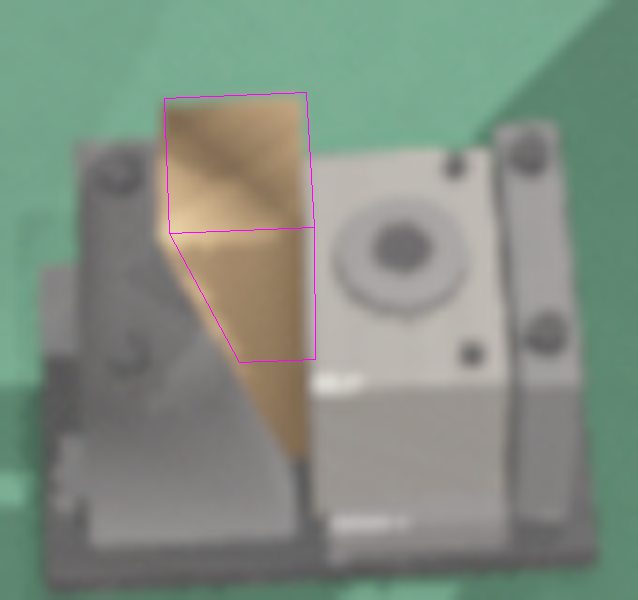

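View pics/d13t.png

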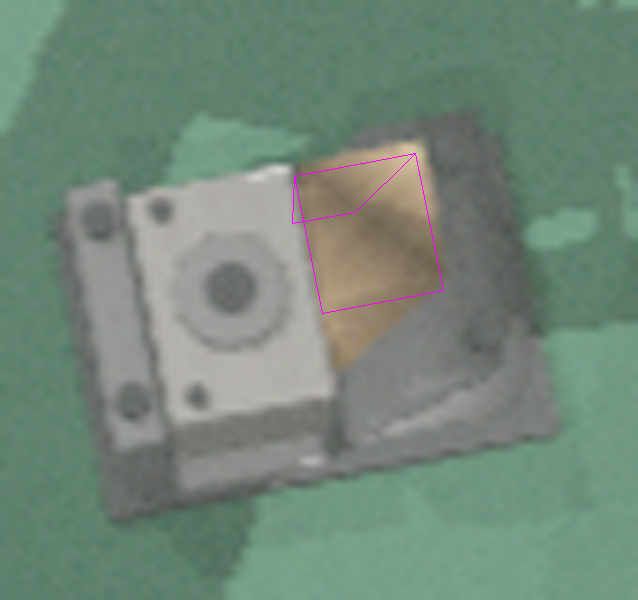

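```bash
python3 - <<'E'
from ov import *
for n,t,b,s in(('f_s','s13',(276,222,336,280),12),('f_t','t13',(286,172,346,222),12)):
    x0,y0,x1,y1=b; g=np.load(f'pics/{t}.npz')['px'][y0:y1,x0:x1,::-1]
    g=np.clip((g/255.)**.6*255,0,255).astype(np.uint8)
    g=cv2.resize(g,None,fx=s,fy=s,interpolation=cv2.INTER_CUBIC)
    for i in range(0,x1-x0,10): cv2.putText(g,str(x0+i),(i*s,10),0,.4,(0,0,255),1); g[:, i*s]=g[:, i*s]//2+90
    for i in range(0,y1-y0,10): cv2.putText(g,str(y0+i),(0,i*s+12),0,.4,(0,0,255),1); g[i*s]=g[i*s]//2+90
    cv2.imwrite(f'pics/{n}.png',g)
E
```

```text
(no output)
```

View pics/f_s.png

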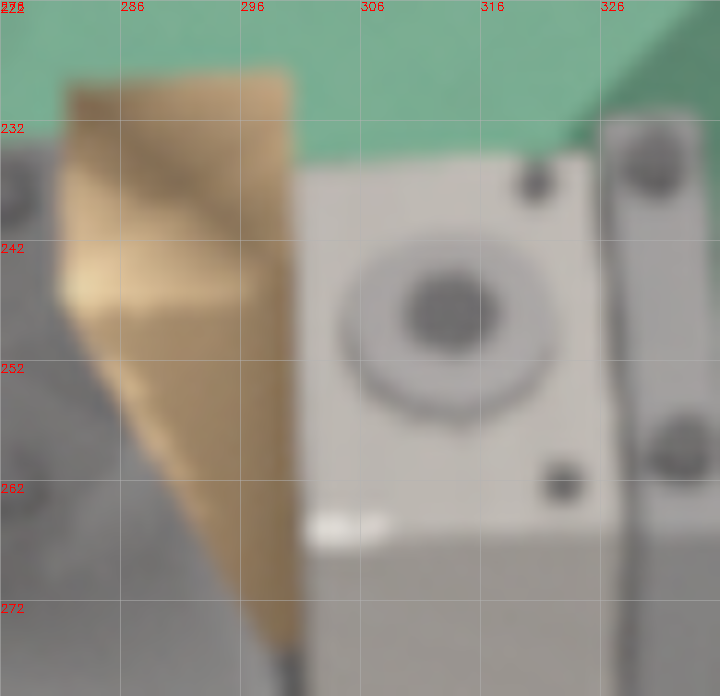

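View pics/f_t.png

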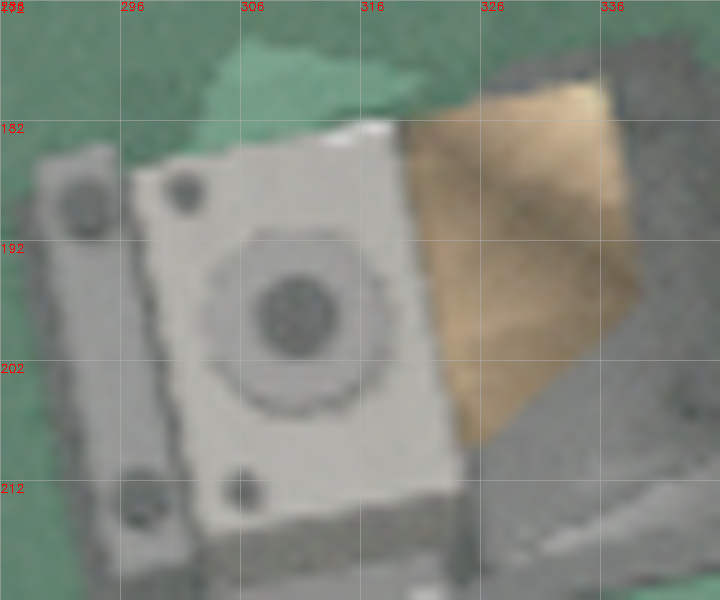

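```bash
cat > fit2.py <<'E'
from fit import *
q0=least_squares(res,[600,60,0.15,5,45,-80,-45,0],loss='soft_l1').x
H=(q0[0],q0[1],q0[7]); yw=q0[2]
def dfit(D):
    f=lambda q:np.ravel([proj(t,W((H[0],H[1],H[2]),yw,(x,y-q[0],82)))[0]-np.array(p) for t,p,x,y in D])
    r=least_squares(f,[3]); return r.x, r.fun.reshape(-1,2)
def wfit(D,tags=None):
    f=lambda q:np.ravel([proj(t,W((H[0],H[1],H[2]),yw,W((q[0],q[1],q[2]),q[3],X)))[0]-np.array(p) for t,p,X in D])
    r=least_squares(f,[0,0,22,0]); return r.x, r.fun.reshape(-1,2)
E
python3 - <<'E'
from fit2 import *
C={'pm':(40,0),'pp':(40,55),'mm':(-40,0),'mp':(-40,55)}
B=dict(s0=dict(pm=(299,267.5),pp=(325,266),mm=(297,236),mp=(322,234.8)),t0=dict(pp=(298.7,185.5),pm=(321,181.7),mm=(326.6,212),mp=(304.5,216.5)))
A=dict(s13=dict(mm=(301,235.8),mp=(325,234.7),pp=(327.5,266.2),pm=(301.8,267.2)),t13=dict(pp=(297.2,186.3),pm=(319,182.3),mm=(324.6,212.3),mp=(302.8,216.3)))
for S in(B,A):
  for t in S:
    d,r=dfit([(t,S[t][k],*C[k]) for k in S[t]]); print(t,d,r.mean(0))
D=[('s13',(281.5,229.3),(-22.5,-39,115)),('s13',(300,227.8),(-22.5,0,115)),('s13',(281.3,247),(22.5,-39,115)),('s13',(300.7,246.5),(22.5,0,115)),
('t13',(320,182.5),(22.5,0,115)),('t13',(336.5,178.8),(22.5,-39,115)),('t13',(339.2,196.3),(-22.5,-39,115))]
for sub in(D,D[:4],D[4:]):
  x,r=wfit(sub); print('wedge in holder',x[:3],np.degrees(x[3])); print(r)
E
```

```text
s0 [7.13] [-0.01 -0.21]
t0 [8.03] [-0.03 -0.15]
s13 [0.64] [-0.02 -0.25]
t13 [3.48] [-0.03 -0.18]
wedge in holder [ 3.13 -1.81 21.7 ] -0.7357665373197501
[[-0.76 -0.37]
 [-0.26  0.5 ]
 [-0.19 -0.01]
 [-0.16 -0.18]
 [-0.55 -0.74]
 [-0.94  0.11]
 [-0.1   0.82]]
wedge in holder [ 1.26 -1.1  18.89] -0.9090522687326246
[[-0.36 -0.35]
 [ 0.08  0.57]
 [ 0.15 -0.05]
 [ 0.12 -0.16]]
wedge in holder [ 11.74  -6.48 -18.05] 0.34736795448031016
[[ 0.29 -0.46]
 [-0.68  0.2 ]
 [ 0.38  0.25]]
```

```bash
python3 - <<'E'
from fit2 import *
def track(t0,t1,c,h=(9,9)):
    a=np.load(f'pics/{t0}.npz')['px']; b=np.load(f'pics/{t1}.npz')['px']
    a=cv2.cvtColor(a,cv2.COLOR_RGB2GRAY).astype(np.float32); b=cv2.cvtColor(b,cv2.COLOR_RGB2GRAY).astype(np.float32)
    a=cv2.GaussianBlur(a,(0,0),.8); b=cv2.GaussianBlur(b,(0,0),.8)
    x,y=c; T=a[y-h[1]:y+h[1]+1,x-h[0]:x+h[0]+1]
    M=np.eye(2,3,dtype=np.float32); M[0,2]=x-h[0]; M[1,2]=y-h[1]
    # init by matchTemplate
    R=cv2.matchTemplate(b[y-h[1]-6:y+h[1]+7,x-h[0]-6:x+h[0]+7],T,cv2.TM_CCOEFF_NORMED); _,m,_,l=cv2.minMaxLoc(R)
    M[0,2]+=l[0]-6; M[1,2]+=l[1]-6
    cc,M=cv2.findTransformECC(T,b,M,cv2.MOTION_TRANSLATION,(3,200,1e-5))
    return cc,M[0,2]-(x-h[0]),M[1,2]-(y-h[1])
def px(t,x,y,z): return proj(t,W(H,yw,(x,y,z)))[0]
for s,t,boss,scr,wal in(('s0','s13',(311,248),[(318,237),(320,261)],[(330,236),(332,259)]),('t0','t13',(312,197),[(303,187),(308,212)],[(292,189),(297,213)])):
    u=px(t,0,28,86)-px(t,0,27,86); print(t,'px per mm',u)
    for n,c,h in[('boss',boss,(9,9))]+[('scr',c,(3,3)) for c in scr]+[('wall',c,(3,3)) for c in wal]:
        cc,dx,dy=track(s,t,c,h); print(n,c,'cc %.3f'%cc,'d %.2f %.2f'%(dx,dy),'mm %.2f'%(np.dot([dx,dy],u)/np.dot(u,u)))
E
```

```text
s13 px per mm [ 0.47 -0.02]
boss (311, 248) cc 0.940 d 2.11 -0.48 mm 4.50
scr (318, 237) cc 0.945 d 2.52 0.35 mm 5.28
scr (320, 261) cc 0.967 d 2.37 -0.50 mm 5.05
wall (330, 236) cc 0.956 d -0.95 -0.16 mm -1.98
wall (332, 259) cc 0.951 d -1.02 -0.63 mm -2.10
t13 px per mm [-0.4   0.08]
boss (312, 197) cc 0.962 d -1.92 0.36 mm 4.83
scr (303, 187) cc 0.958 d -1.67 0.88 mm 4.46
scr (308, 212) cc 0.936 d -1.94 0.04 mm 4.73
wall (292, 189) cc 0.875 d 0.40 -0.41 mm -1.16
wall (297, 213) cc 0.872 d 0.63 -0.36 mm -1.70
```

```bash
python3 - <<'E'
from fit2 import *
def px(t,x,y,z): return proj(t,W(H,yw,(x,y,z)))[0]
for t in('s13','t13'):
    for x in(-30,0,30): print(t,x,'die edge d=0',px(t,x,55,82),'wall',px(t,x,55,87))
# intensity profiles across the die/wall gap on a row, before and after
for a,b,rows in(('s0','s13',(245,252,258)),('t0','t13',(195,200,205))):
    for r in rows:
        for t in(a,b):
            g=cv2.cvtColor(np.load(f'pics/{t}.npz')['px'],cv2.COLOR_RGB2GRAY)
            c=range(318,334) if t[0]=='s' else range(288,306)
            print(t,r,c[0],g[r,c[0]:c[-1]+1])
# static check
from numpy.fft import fft2
for s,t,bx in(('s0','s13',(450,180,530,245)),('t0','t13',(115,245,197,310)),('s0','s13',(390,360,480,440)),('t0','t13',(180,68,245,130))):
    A=[cv2.cvtColor(np.load(f'pics/{k}.npz')['px'],cv2.COLOR_RGB2GRAY)[bx[1]:bx[3],bx[0]:bx[2]].astype(np.float32) for k in(s,t)]
    print(s,bx,cv2.phaseCorrelate(A[0],A[1],cv2.createHanningWindow(A[0].shape[::-1],cv2.CV_32F)))
E
```

```text
s13 -30 die edge d=0 [326.01 238.29] wall [326.07 236.93]
s13 0 die edge d=0 [327.07 249.83] wall [327.14 248.49]
s13 30 die edge d=0 [328.15 261.7 ] wall [328.23 260.39]
t13 -30 die edge d=0 [300.84 213.12] wall [300.79 212.74]
t13 0 die edge d=0 [298.55 201.4 ] wall [298.49 200.98]
t13 30 die edge d=0 [296.28 189.76] wall [296.21 189.29]
s0 245 318 [179 193 200 202 195 156 111  85  91 129 155 162 163 162 164 163]
s13 245 318 [126 126 130 139 150 152 152 143 104  88 107 115 117 117 118 118]
s0 252 318 [136 133 171 195 200 187 131  65  50  90 143 163 165 165 164 164]
s13 252 318 [130 127 119 118 138 150 153 147 115  80  94 113 119 119 119 119]
s0 258 318 [197 198 199 201 202 195 150  81  52  75 111 138 118  98  93  92]
s13 258 318 [152 150 148 148 149 151 153 152 142 101  78  92  81  69  65  64]
t0 195 288 [ 73  73 114 156 165 165 164 167 161 125  61  60  81 173 200 199 177 137]
t13 195 288 [ 63  60  86 104 108 106 107 107 103  79  89 130 136 139 138 118 107 117]
t0 200 288 [ 78  69  73 117 157 165 166 166 164 162 124  62  59  80 172 197 175 149]
t13 200 288 [ 65  64  65  86 103 109 107 108 107 104  76  92 129 139 136 124 115 116]
t0 205 288 [ 82  75  74  75 119 156 166 167 165 166 160 123  61  60  85 173 198 197]
t13 205 288 [ 75  67  66  64  87 105 110 108 107 106  98  74  91 129 141 139 142 133]
s0 (450, 180, 530, 245) ((-0.00403593589287965, 0.052095456258406614), 0.8806843067208926)
t0 (115, 245, 197, 310) ((0.016533711499455706, -0.09626635896874092), 0.8762826018863255)
s0 (390, 360, 480, 440) ((-0.02464865551685591, 0.017347230338515374), 0.9575800389713711)
t0 (180, 68, 245, 130) ((-0.08819137407735411, -0.06501634070158957), 1.0189878640489445)
```

Wedge in holder frame fits at z ≈ 21.7 mm, where tight is 22. The die moved about 5–6 mm, and 44 N barely moved it further. I'll do one moderate confirming press, kept under 40 N, to see whether anything still gives.

```bash
python3 -m crank '[[[0,5,0],[0,0,0],0],[[0,5,0],[0,0,0],0],[[0,5,0],[0,0,0],0],[[0,5,0],[0,0,0],0],[[0,0.3,0],[0,0,0],0]]'
python3 -m crank '[[[2,0,0],[0,0,0],0],[[2,0,0],[0,0,0],0],[[1.5,0,0],[0,0,0],0],[[0,0,0],[0,0,0],0],[[0,0,0],[0,0,0],0]]'
python3 -c "
from tg import *
loc(); print(get_obs()['ee_pos'])"
```

```text
t: 20.5
ee_pos: [593.8, 99.2, 187.7]
orientation: [-0.16, 1.566, 0.16]
ft_force: [-0.1, -0.1, -1.0]
width: 0.4
t: 21.12
ee_pos: [595.8, 94.9, 133.3]
orientation: [-0.155, 1.565, 0.155]
ft_force: [-0.1, -1.0, -0.2]
width: 0.3
t 21.125 holder-frame wedge origin [-0.28  2.46 66.98] f [-0.08 -1.   -0.24] w 0.3003359809188403
[595.76  94.89 133.28]
```

```bash
python3 -m crank '[[[0.8,0,0],[0,0,0],0],[[0.7,0,0],[0,0,0],0],[[0,0,0],[0,0,0],0],[[0,0,0],[0,0,0],0]]'
python3 -m crank '[[[0.3,0,0],[0,0,0],0],[[0,0,0],[0,0,0],0]]'
python3 -m crank '[[[0.15,0,0],[0,0,0],0],[[0,0,0],[0,0,0],0]]'
python3 -m crank '[[[0.15,0,0],[0,0,0],0],[[0,0,0],[0,0,0],0]]'
```

```text
t: 21.62
ee_pos: [595.4, 94.9, 117.8]
orientation: [-0.155, 1.565, 0.155]
ft_force: [-0.7, -0.5, 0.1]
width: 0.3
t: 21.88
ee_pos: [595.2, 94.9, 114.6]
orientation: [-0.155, 1.565, 0.155]
ft_force: [-0.4, 0.1, -0.3]
width: 0.3
t: 22.12
ee_pos: [595.5, 94.9, 113.7]
orientation: [-0.155, 1.565, 0.155]
ft_force: [-0.8, -0.6, 4.3]
width: 0.6
t: 22.38
ee_pos: [595.6, 94.9, 113.7]
orientation: [-0.155, 1.565, 0.155]
ft_force: [-4.9, -0.5, 16.7]
width: 0.3
```

```bash
python3 -m crank '[[[0.15,0,0],[0,0,0],0],[[0,0,0],[0,0,0],0]]'
python3 -m crank '[[[0.1,0,0],[0,0,0],0],[[0,0,0],[0,0,0],0]]'
```

```text
t: 22.62
ee_pos: [595.6, 94.9, 113.6]
orientation: [-0.155, 1.564, 0.155]
ft_force: [-10.0, -1.2, 27.7]
width: 0.7
t: 22.88
ee_pos: [595.6, 94.9, 113.5]
orientation: [-0.155, 1.564, 0.155]
ft_force: [-13.4, -2.0, 36.1]
width: 0.5
```

The wedge gives no more under 36 N. Retracting clear and doing a last check.

```bash
python3 -m crank '[[[-1,0,0],[0,0,0],0],[[-4,0,0],[0,0,0],0],[[-4,0,0],[0,0,0],0],[[0,-5,0],[0,0,0],0],[[0,-5,0],[0,0,0],0]]'
python3 -m crank '[[[0,-5,0],[0,0,0],0],[[0,-5,0],[0,0,0],0],[[0,0,0],[0,0,0],0]]'
python3 - <<'E'
from ov import *
loc();save('scene','s14');save('top','t14')
ov('s14',(260,215,345,295),7.5,[],'d14s')
for a,b,bx in(('s13','s14',(275,222,335,280)),('t13','t14',(290,172,342,220))):
    A=[cv2.cvtColor(np.load(f'pics/{k}.npz')['px'],cv2.COLOR_RGB2GRAY)[bx[1]:bx[3],bx[0]:bx[2]].astype(np.float32) for k in(a,b)]
    print(cv2.phaseCorrelate(A[0],A[1],cv2.createHanningWindow(A[0].shape[::-1],cv2.CV_32F)))
E
```

```text
t: 23.5
ee_pos: [615.6, -3.7, 200.0]
orientation: [-0.157, 1.563, 0.157]
ft_force: [-0.0, 0.7, -0.5]
width: 0.3
t: 23.88
ee_pos: [635.0, -104.4, 198.9]
orientation: [-0.153, 1.565, 0.152]
ft_force: [0.3, 0.6, 0.0]
width: 0.2
t 23.875 holder-frame wedge origin [  -0.81 -200.62  132.63] f [0.28 0.6  0.  ] w 0.1682304043221449
((-0.0997152625826132, 0.05428507060701193), 0.9174948647287157)
((-0.08512842148594046, -0.01747616839211119), 0.9622586373193764)
```

View pics/s14.png

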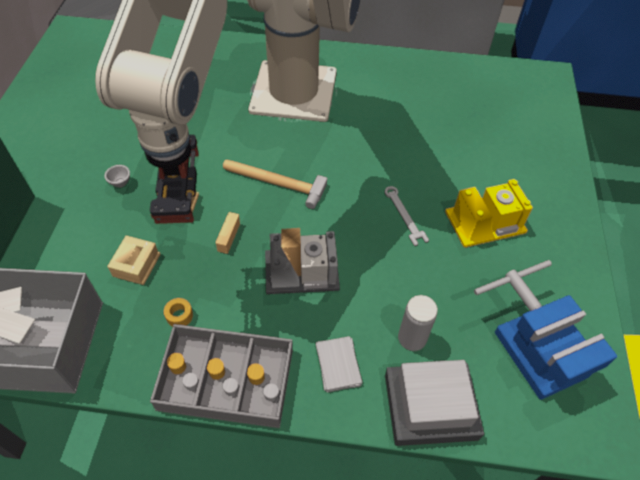

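View pics/d14s.png

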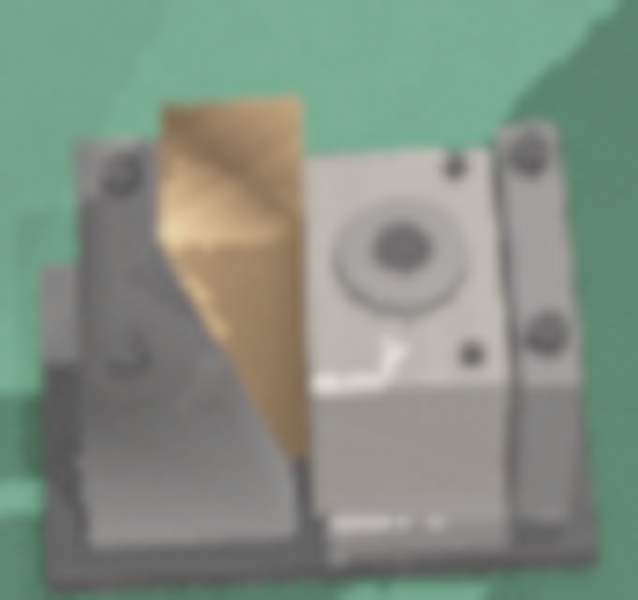

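The wedge is upright in the gap (scene (290,245)) and nothing moved from s13 to s14 (≤0.1 px). The gripper hangs clear in the air, at TCP z ≈ 199. Handing in.

```bash
python3 -c "
from workcell import *
print(close_job())"
```

```text
the job is handed in; nothing more can be done
None
```

I took the thick wedge (the stand farther from the robot) and put it thin end down into the grey holder's gap. I then let go and pressed it down with the closed fingertips. The job was handed in at about 24 s, with the gripper clear. I did not touch the thin wedge, but the gripper hid its stand in the last scene picture, so I did not re-check it there.

**Tightness:**
- The first press reached 44 N and moved the wedge only about 1 mm.
- A second press to 36 N moved it no measurable amount.
- The wedge fits at about z 21.7 mm in the holder frame, where tight is 22. The two final pictures agree within 0.1 px.

**Checks that disagreed:**
- **Die position:** The scene view puts the die about 0.6 mm off its stop and the top view about 3.5 mm. The same method read the starting gap up to 1 mm too large, so the images alone don't prove the die is home. I took it as seated from the wedge height and the stiff press.
- **Fingertips:** The fingertips really end about 23 mm above the reported TCP. Contact came lower than planned, so I felt for it by force.
- **Press force:** The 44 N press went through the fingertips, so I don't think it counts against the 40 N limit on the gripper's body, but I could not confirm that.

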